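# Put the battery packs on the stacking charger

## Robot

A 7-joint arm with a two-finger parallel gripper is mounted at the origin on a cart in front of the work surface, level with it; the furniture and walls round the work are solid. World frame = base frame: x ahead of the robot, y to its left, z up, the work surface at z = 0. Lengths are in m, angles in rad, forces in N, time in s.
With the tool pointing down it reaches from about 0.425 to 0.875 m from the base axis. Payload 4.7 kg.
Tool frame: the origin (TCP) lies on the centre line of the jaws, within the pads' length; the fingertips stand 22 mm ahead of it and the grasp point (between the pads) lies 3 mm ahead of it; z points along the fingers, y is the direction in which the jaws open and shut (so a half turn about z gives the same grasp; the last joint's range is limited). The gripper opens to 85 mm and grips with 20 to 120 N. Pads are 22 mm wide; open, the fingers measure 114 mm over their backs; the gripper's body (76 mm by 85 mm) begins 54 mm behind the grasp point. The pads swing forward as they close: fully open they stand 13 mm farther back than shut.
Start: joints at [1.33, 0.321, -0.07, 1.45, 0.023, 1.371, -0.057], TCP at [0.164, -0.629, 0.253] pointing down, gripper open.
Joint ranges: [-2.86, 2.86], [-0.3, 2.09], [-1.38, 1.24], [0.06, 2.45], [-1.56, 4.7], [0.09, 2.05], [-2.69, 2.69]. Speed limits (rad/s): [2.57, 2.57, 3.14, 3.14, 3.14, 3.14, 3.14].

## Interface

Orientations are given as a unit quaternion [x, y, z, w].
In Python, from station import r gives the robot as it stands.
- The arm moves only by the tool step_arm, never from a script. Its argument "series" is a list of rows, each an object with "slide": the shift along the world's x, y, z in units of 40 mm (1.0 is 40 mm), a list of three; "rot": the turn, a rotation vector about the world's x, y, z in units of 6 degrees (1.0 is 6 degrees), a list of three; "jaw": the closure in counts, from 0 (fully open) to 255 (shut). In form: [{"slide": [x, y, z], "rot": [wx, wy, wz], "jaw": jaw}, ...]. A call has 1 to 20 rows; each row shifts and turns the commanded pose from where the row before left it; what a row does not reach is not made up. A row lasts 1/12 s, in which the tool goes at most 41.7 mm and 7.16 degrees, less where a joint would pass 70% of its speed; a pose out of reach is approached as far as the arm can. A call is refused whole if a number of a shift passes 1 or a number of a turn 1, either way. A call with a gripper value outside its range is refused whole. The fingers move at their own pace and stop on an object; "force" is the grip in N (left out, the last holds). Time passes only in rows, so rows that do not move let the fingers close. It gives the time, the measured TCP pose, the force and the opening at its end, in the units of the state.
- r.state(): the state, without advancing time (a new reading comes with each control period).
- r.camera(name): name is "scene" or "top"; returns (picture, depth): 400x640x3 uint8, blue, green, red; 400x640 float32, m along the optical axis (not along the pixel's ray), 0 where there is no reading.
- r.get_calibration(name): a dict with "camera_matrix" (3x3 intrinsics, pixels), "extrinsics" (4x4, takes a point from world to camera coordinates). Camera axes: x right, y down, z forward; pixel columns grow to the right and rows downward; lengths in m; the calibration is good to about 2 mm. A picture is of the moment at which its call begins. get_calibration takes no time and is no camera call.
- r.close_job(): hands the job in, once; it reports no verdict.
Trained networks look in the newest picture that a camera, given by its name, has taken for a name from the list of things; names that differ only in an ending like _2 or _b are one class to them, and where a whole thing is asked for, a point or a joint stands for the part that bears it (a point fixed in the world has none). Each returns a list of dicts, best first, with "score" (0 to 1); they miss things now and then, are a little off and sometimes report something else, mostly with a low value. They report only what shows in the picture. A call takes as long as a camera call.
- r.outline_of(name, camera): "region" (400x640 bool, what is visible of it) and "location" ([column, row] in pixels, amid what is visible of it).
- r.pinpoint(name, camera): "location" ([column, row] in pixels: a listed point, or the origin of a listed thing).
The state is a dict: "t": time; "qpos": joint angles; "qvel": joint speeds; "effort": joint torques, N m; "eef_pos": TCP position; "orientation": TCP orientation; "contact_force": force on the tool from outside, world axes, zero at the start; "ft_torque": the same for the moment, N m; "opening": finger opening in m.
Only numpy, scipy, OpenCV 4.12 (cv2) and the standard library are available. Lean on these libraries where they do the work, as an engineer would, in place of code of your own. Each camera call takes 0.05 s, during which the arm holds its last target. There are 200 camera calls.

## Task

Put every battery pack on charge. First slide the charger's switch off while its pad is still empty; slide each pack's own switch off, and pile all the packs squarely, switch side up, on the pad of the charger, centred in its pale blue outline and lengthwise to it (either end round), because the current passes up the pile through their contacts. Only when the pile is complete, slide the charger's switch on again; leave the other things on the bench where they are.

Things in the scene. Friction and masses are not known exactly. Their poses are not given: they have to be found in the camera images.
- pack_1_mid (a point): battery pack: dark grey rigid box with a pale blue band, 116 long (its x) x 64 wide (its y) x 24 high, 0.5 kg, lying flat on the bench. This point is the centre of the pack, half-way up (12 above its underside). Its -x end has a lowered deck, 38 long and the full 64 wide, open at the end and at both sides, 7 below the top (17 above the underside), that carries the slide switch. All packs are alike; three or four are present, an absent one is None.
- pack_1_ridge (a point): centre of the light grey ridge of that pack's slide switch: 5 thick along the slide (the pack's length), 16 wide across it, standing 5.5 up from the deck (it stays 1.5 below the pack's top); this point is 3 above the deck. It lies on the deck on the pack's middle line, 46 (ON) or 34 (OFF) from the pack's middle towards its -x end. Its own y axis points the way that switches OFF, which is the pack's x; its z is up.
- pack_1_switch (a joint): the pack's slide switch, travel 12 mm along the pack's length: 0 = ON (ridge towards the pack's -x end, green window bare), 0.012 = OFF (ridge towards the pack's middle, red window bare). A detent at mid travel holds it at either end: it takes about 1.1 N to move (the pack stays put on the bench up to some 2.5 N) and snaps the rest of the way once past the middle. All packs start ON.
- pack_2_mid (a point): battery pack: dark grey rigid box with a pale blue band, 116 long (its x) x 64 wide (its y) x 24 high, 0.5 kg, lying flat on the bench. This point is the centre of the pack, half-way up (12 above its underside). Its -x end has a lowered deck, 38 long and the full 64 wide, open at the end and at both sides, 7 below the top (17 above the underside), that carries the slide switch. All packs are alike; three or four are present, an absent one is None.
- pack_2_ridge (a point): centre of the light grey ridge of that pack's slide switch: 5 thick along the slide (the pack's length), 16 wide across it, standing 5.5 up from the deck (it stays 1.5 below the pack's top); this point is 3 above the deck. It lies on the deck on the pack's middle line, 46 (ON) or 34 (OFF) from the pack's middle towards its -x end. Its own y axis points the way that switches OFF, which is the pack's x; its z is up.
- pack_2_switch (a joint): the pack's slide switch, travel 12 mm along the pack's length: 0 = ON (ridge towards the pack's -x end, green window bare), 0.012 = OFF (ridge towards the pack's middle, red window bare). A detent at mid travel holds it at either end: it takes about 1.1 N to move (the pack stays put on the bench up to some 2.5 N) and snaps the rest of the way once past the middle. All packs start ON.
- pack_3_mid (a point): battery pack: dark grey rigid box with a pale blue band, 116 long (its x) x 64 wide (its y) x 24 high, 0.5 kg, lying flat on the bench. This point is the centre of the pack, half-way up (12 above its underside). Its -x end has a lowered deck, 38 long and the full 64 wide, open at the end and at both sides, 7 below the top (17 above the underside), that carries the slide switch. All packs are alike; three or four are present, an absent one is None.
- pack_3_ridge (a point): centre of the light grey ridge of that pack's slide switch: 5 thick along the slide (the pack's length), 16 wide across it, standing 5.5 up from the deck (it stays 1.5 below the pack's top); this point is 3 above the deck. It lies on the deck on the pack's middle line, 46 (ON) or 34 (OFF) from the pack's middle towards its -x end. Its own y axis points the way that switches OFF, which is the pack's x; its z is up.
- pack_3_switch (a joint): the pack's slide switch, travel 12 mm along the pack's length: 0 = ON (ridge towards the pack's -x end, green window bare), 0.012 = OFF (ridge towards the pack's middle, red window bare). A detent at mid travel holds it at either end: it takes about 1.1 N to move (the pack stays put on the bench up to some 2.5 N) and snaps the rest of the way once past the middle. All packs start ON.
- pack_4_mid (a point): battery pack: dark grey rigid box with a pale blue band, 116 long (its x) x 64 wide (its y) x 24 high, 0.5 kg, lying flat on the bench. This point is the centre of the pack, half-way up (12 above its underside). Its -x end has a lowered deck, 38 long and the full 64 wide, open at the end and at both sides, 7 below the top (17 above the underside), that carries the slide switch. All packs are alike; three or four are present, an absent one is None.
- pack_4_ridge (a point): centre of the light grey ridge of that pack's slide switch: 5 thick along the slide (the pack's length), 16 wide across it, standing 5.5 up from the deck (it stays 1.5 below the pack's top); this point is 3 above the deck. It lies on the deck on the pack's middle line, 46 (ON) or 34 (OFF) from the pack's middle towards its -x end. Its own y axis points the way that switches OFF, which is the pack's x; its z is up.
- pack_4_switch (a joint): the pack's slide switch, travel 12 mm along the pack's length: 0 = ON (ridge towards the pack's -x end, green window bare), 0.012 = OFF (ridge towards the pack's middle, red window bare). A detent at mid travel holds it at either end: it takes about 1.1 N to move (the pack stays put on the bench up to some 2.5 N) and snaps the rest of the way once past the middle. All packs start ON.
- pad (a point): centre of the top of the charger's pad, 20 above the bench. The charger is a light grey housing screwed to the bench: the pad part, 90 (its x) by 146 (its y), has a black rubber pad with a pale blue outline for one pack, whose long side runs along the charger's y. In front of it (-x side, from 45 to 136 from the pad's centre) lies the control deck, 16 above the bench. Axes are the charger's: x away from the control deck, z up.
- charger_ridge (a point): centre of the ridge of the charger's slide switch, built like those of the packs: 5 thick along the slide (charger y), 16 wide, standing 5.5 up from the control deck; this point is 3 above that deck, 100 in front of the pad's centre. Its own y axis, the charger's y, points the way that switches OFF.
- charger_switch (a joint): the charger's slide switch, travel 12 mm along the charger's y: 0 = ON (ridge at its -y end, green window bare), 0.012 = OFF (ridge at its +y end, red window bare); same detent. Starts ON.
- meter: bystander, to be left alone: red multimeter, 155 x 78 x 46, lying at the back right; origin at the centre of its underside
- reel: bystander, to be left alone: blue reel of solder, 54 across, 32 high, at the back; origin at the centre of its underside
- tape: bystander, to be left alone: yellow roll of tape, 62 across, 20 high, at the bench's front edge; origin at the centre of its underside
- driver: bystander, to be left alone: screwdriver with a red handle, 150 long, 18 high, at the bench's front edge; origin at the centre of its underside
- cutters: bystander, to be left alone: side cutters with black and orange grips, 122 x 50 x 11, at the back; origin at the centre of its underside
- jar: bystander, to be left alone: light blue screw-top jar, 38 across, 42 high, at the back; origin at the centre of its underside

How it is judged:
By the outcome, as a careful person would: the job done as asked, in the order asked, and still so for the second after the job is handed in, with the robot touching nothing.
Of pack_1, pack_2, pack_3, pack_4 only 3 to 4 are there at a start; the rules pass over those that are not, and their reading is None.
At some moment in a run one of pack_1, pack_2, pack_3, pack_4 may be knocked a few centimetres aside while the robot is not near it.
Once in a run the grip may slacken for a moment while it holds something.
It also fails if it takes over 210 s, if anything falls off the work surface, if the arm or the gripper's body presses on something with over 40 N, if the wrist force passes 120 N, or if a joint passes its speed limit or range.

## Working session

There is one attempt and no reset: what is moved stays moved. The work goes in short steps, Python scripts to look and compute and a tool call to move; the robot and the scene stay as the last step left them, time stands still between calls to the robot, and variables do not carry over. Pictures are saved under pics/ and viewed, about 12 in all and at most 16, crops included, and the job is handed in when it is done.

Besides the shell and the picture viewer there is one more tool, called after "Call:" as name([rows], argument=value, ...), one row to a line, values as JSON. step_arm: Moves the arm, as the interface text tells. Its arguments: {"type":"object","properties":{"series":{"type":"array","items":{"type":"object","properties":{"slide":{"type":"array","items":{"type":"number"}},"rot":{"type":"array","items":{"type":"number"}},"jaw":{"type":"number"}}}},"force":{"type":"number"}},"required":["series"]}

```bash
mkdir -p pics; ls; cat > h.py <<'E'
import numpy as np, cv2
from station import r
def cal(n):
    c=r.get_calibration(n); return np.array(c["camera_matrix"]),np.array(c["extrinsics"])
def ray(n,px,z):
    K,E=cal(n); R,t=E[:3,:3],E[:3,3]; o=-R.T@t
    d=R.T@np.linalg.inv(K)@np.array([px[0],px[1],1.]); s=(z-o[2])/d[2]; return o+s*d
def proj(n,p):
    K,E=cal(n); q=K@(E[:3,:3]@np.asarray(p,float)+E[:3,3]); return q[:2]/q[2]
def cloud(n,dep):
    K,E=cal(n); v,u=np.mgrid[:400,:640]; P=np.stack([(u-K[0,2])*dep/K[0,0],(v-K[1,2])*dep/K[1,1],dep],-1)
    return (P-E[:3,3])@E[:3,:3]
E
python3 - <<'E'
from h import *
s=r.state(); print(s)
for n in("scene","top"):
    p,d=r.camera(n); cv2.imwrite(f"pics/{n}0.png",p); K,E=cal(n); print(n,K[0,0],(-E[:3,:3].T@E[:3,3]).round(3))
    for k,z in(("pack_1_mid",.012),("pack_1_ridge",.02),("pad",.02),("charger_ridge",.019)):
        for o in r.pinpoint(k,n): print(n,k,round(o["score"],2),np.round(o["location"],1),ray(n,o["location"],z).round(4))
E
```

```text
pics
{'t': 0.0, 'qpos': array([ 1.33008519,  0.32183843, -0.0700591 ,  1.45168045,  0.02259798,
        1.37079125, -0.05690817]), 'qvel': array([ 2.16741114e-04,  8.12852368e-05,  3.34188988e-04,  5.15328271e-04,
       -2.28916920e-04, -8.80402856e-04, -9.88832887e-04]), 'effort': array([ 9.39748725e-05, -4.93580747e+01, -3.82363508e-01, -3.14329720e+01,
        1.29789850e-02,  1.13120733e-02,  1.59691388e-05]), 'eef_pos': array([ 0.1636555 , -0.62854769,  0.2522105 ]), 'orientation': array([ 9.91894561e-01,  1.27060016e-01, -1.74273351e-04, -9.49635138e-04]), 'contact_force': array([-0.45792273, -0.49878749, -0.92173668]), 'ft_torque': array([ 0.03034652,  0.01389234, -0.01927712]), 'opening': 0.08520137637170985}
scene 427.28932113415686 [-0.064  0.683  0.805]
scene pack_1_mid 0.8 [203.6 294.9] [0.5605 0.3863 0.012 ]
scene pack_1_mid 0.73 [210.1 306.6] [0.5224 0.3972 0.012 ]
scene pack_1_mid 0.22 [346.1 221.6] [ 0.4652 -0.0271  0.012 ]
scene pack_1_ridge 0.54 [210.9 303.7] [0.5215 0.3939 0.02  ]
scene pack_1_ridge 0.16 [242.6 221.1] [0.6791 0.1625 0.02  ]
scene charger_ridge 0.38 [346.2 224.9] [ 0.452  -0.0104  0.019 ]
scene charger_ridge 0.32 [301.8 183. ] [ 0.6744 -0.0726  0.019 ]
top 422.43314385148227 [0.46  0.005 1.147]
top pack_1_mid 0.69 [173.8 196.8] [0.5576 0.3874 0.012 ]
top pack_1_ridge 0.6 [168.  210.2] [0.5213 0.3995 0.02  ]
top pad 0.57 [317.6 197.7] [0.5499 0.0013 0.02  ]
top pad 0.17 [279.1 263.3] [0.3773 0.1051 0.02  ]
top charger_ridge 0.41 [325.6 231.6] [ 0.4592 -0.0189  0.019 ]
```

```bash
python3 - <<'E'
import cv2
a=cv2.imread("pics/top0.png"); cv2.imwrite("pics/top0b.png",cv2.resize(a,(800,500),interpolation=cv2.INTER_CUBIC))
E
```

```text
(no output)
```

View pics/top0b.png

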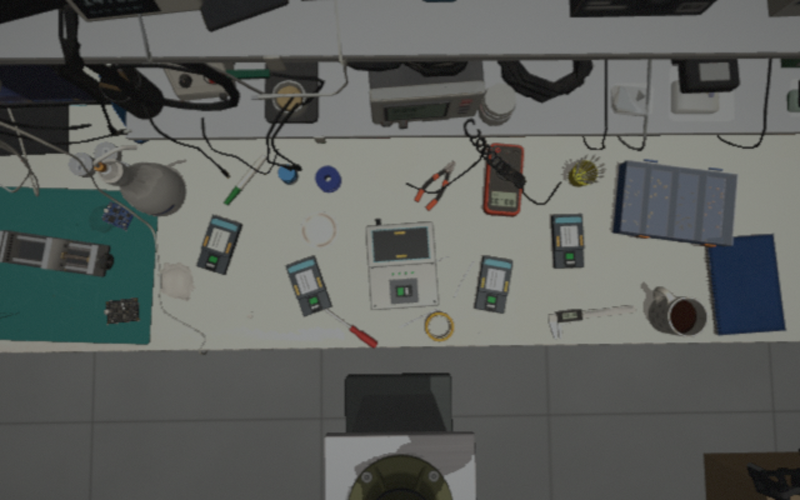

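View pics/scene0.png

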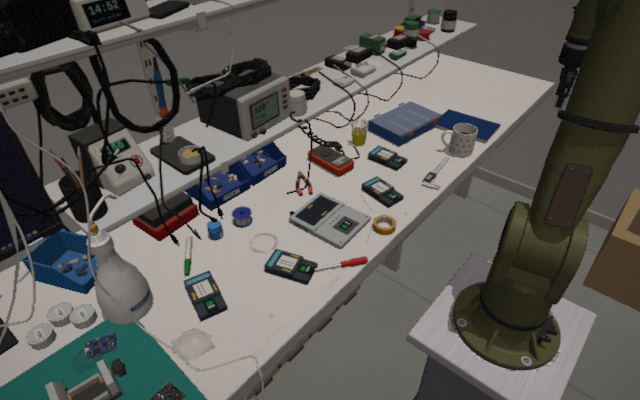

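The top view shows four packs, at pixels (219,245), (309,286), (493,284) and (567,241) in the 800-wide picture, all with the switch end towards the robot and green. The charger is at (402,265). The detectors miss some packs, so I'll fit box silhouettes instead.

```bash
cat >> h.py <<'E'
from scipy.optimize import minimize
from scipy.spatial.transform import Rotation as Ro
def boxpts(x,y,a,L=.116,W=.064,z0=0.,H=.024):
    c,s=np.cos(a),np.sin(a)
    # hull incl. lowered deck at -x end
    q=[(L/2,sy*W/2,z) for sy in(1,-1) for z in(0,H)]+[(-L/2+.038,sy*W/2,H) for sy in(1,-1)]+[(-L/2,sy*W/2,z) for sy in(1,-1) for z in(0,H-.007)]
    return np.array([(x+c*u-s*v,y+s*u+c*v,z0+w) for u,v,w in q])
def hullmask(n,P,sc=4,roi=None):
    px=np.array([proj(n,p) for p in P]); u0,v0,u1,v1=roi
    m=np.zeros(((v1-v0)*sc,(u1-u0)*sc),np.uint8)
    h=cv2.convexHull((((px-[u0,v0]+.5)*sc-.5)*16).astype(np.int32))
    cv2.fillConvexPoly(m,h,255,shift=4)
    return cv2.resize(m,None,fx=1/sc,fy=1/sc,interpolation=cv2.INTER_AREA)/255.
def fitpack(masks,x0,z0=0.):
    """masks: {cam: bool mask}; returns x,y,a"""
    rois={n:(max(0,np.where(m)[1].min()-25),max(0,np.where(m)[0].min()-25),min(640,np.where(m)[1].max()+25),min(400,np.where(m)[0].max()+25)) for n,m in masks.items()}
    def f(q):
        e=0
        for n,m in masks.items():
            u0,v0,u1,v1=rois[n]; e+=np.abs(hullmask(n,boxpts(q[0]/1e3,q[1]/1e3,q[2]/50,z0=z0),roi=rois[n])-m[v0:v1,u0:u1]).sum()/m.sum()
        return e
    q0=np.array([x0[0]*1e3,x0[1]*1e3,x0[2]*50]); best=None
    s=minimize(f,q0,method="Nelder-Mead",options=dict(initial_simplex=q0+np.array([[0,0,0],[8,0,0],[0,8,0],[0,0,5]]),xatol=.05,fatol=1e-4))
    return np.array([s.x[0]/1e3,s.x[1]/1e3,s.x[2]/50]),s.fun
E
python3 - <<'E'
from h import *
ims={n:r.camera(n) for n in("top","scene")}
outs={}
for n in ims:
    o=r.outline_of("pack_1_mid",n); print(n,[(round(k["score"],2),np.round(k["location"]),int(k["region"].sum())) for k in o]); outs[n]=o
    o2=r.outline_of("pad",n); print(" pad",[(round(k["score"],2),np.round(k["location"]),int(k["region"].sum())) for k in o2])
    o3=r.outline_of("charger_ridge",n); print(" chg",[(round(k["score"],2),np.round(k["location"]),int(k["region"].sum())) for k in o3])
    vis=ims[n][0].copy()
    for k in o+o3:
        c,_=cv2.findContours(k["region"].astype(np.uint8),0,1); cv2.drawContours(vis,c,-1,(0,0,255),1)
    cv2.imwrite(f"pics/o_{n}.png",vis)
np.savez("o.npz",**{f"{n}_{i}":k["region"] for n in outs for i,k in enumerate(outs[n])})
c0={'A':(.555,.386),'B':(.47,.20),'C':(.475,-.20),'D':(.56,-.375)}
for nm,c in c0.items():
    ms={}
    for n in outs:
        p=proj(n,(*c,.012))
        for k in outs[n]:
            if np.hypot(*(np.array(k["location"])-p))<22 and n not in ms: ms[n]=k["region"]
    print(nm,list(ms))
    for sel in [ms]+[{n:ms[n]} for n in ms]:
        if sel:
            q,e=fitpack(sel,(*c,0.)); print("  ",list(sel),q.round(4),round(e,3))
# stack crops
t=vis=cv2.imread("pics/o_top.png")[150:260,145:490]; s=cv2.imread("pics/o_scene.png")[130:330,170:430]
cv2.imwrite("pics/o1.png",cv2.resize(t,None,fx=2.3,fy=2.3,interpolation=cv2.INTER_CUBIC))
E
```

```text
top [(0.95, array([173., 198.]), 1155)]
 pad []
 chg [(0.55, array([325., 235.]), 20), (0.27, array([174., 196.]), 1088)]
scene [(0.57, array([205., 296.]), 1327)]
 pad []
 chg []
A ['top', 'scene']
   ['top', 'scene'] [ 0.5599  0.383  -0.319 ] 0.109
   ['top'] [ 0.5604  0.3828 -0.3085] 0.062Traceback (most recent call last):
  File "<stdin>", line 23, in <module>
  File "h.py", line 35, in fitpack
    s=minimize(f,q0,method="Nelder-Mead",options=dict(initial_simplex=q0+np.array([[0,0,0],[8,0,0],[0,8,0],[0,0,5]]),xatol=.05,fatol=1e-4))
    res = _minimize_neldermead(fun, x0, args, callback, bounds=bounds,
                               **options)
    fxr = func(xr)
    fx = function(np.copy(x), *(wrapper_args + args))
  File "h.py", line 32, in f
    u0,v0,u1,v1=rois[n]; e+=np.abs(hullmask(n,boxpts(q[0]/1e3,q[1]/1e3,q[2]/50,z0=z0),roi=rois[n])-m[v0:v1,u0:u1]).sum()/m.sum()
                                   ~~~~~~~~^^^^^^^^^^^^^^^^^^^^^^^^^^^^^^^^^^^^^^^^^^^^^^^^^^^^^^^
  File "h.py", line 21, in hullmask
    px=np.array([proj(n,p) for p in P]); u0,v0,u1,v1=roi
                 ~~~~^^^^^
  File "h.py", line 9, in proj
    K,E=cal(n); q=K@(E[:3,:3]@np.asarray(p,float)+E[:3,3]); return q[:2]/q[2]
        ~~~^^^
  File "h.py", line 4, in cal
    c=r.get_calibration(n); return np.array(c["camera_matrix"]),np.array(c["extrinsics"])
ValueError: time passes only in moves, steps and waits
```

```bash
python3 - <<'E'
s=open("h.py").read()
s=s.replace('''def cal(n):
    c=r.get_calibration(n); return''','''import functools
@functools.lru_cache(None)
def cal(n):
    c=r.get_calibration(n); return''')
s+='''
def darkmask(n,im,c,z=.012,T=110,R=42):
    p=proj(n,(*c,z)); g=cv2.cvtColor(im,cv2.COLOR_BGR2HSV)
    red=((g[...,0]<12)|(g[...,0]>165))&(g[...,1]>90)
    m=((g[...,2]<T)&~red).astype(np.uint8); d=np.zeros_like(m); cv2.circle(d,tuple(int(v) for v in p.round()),R,1,-1); m&=d
    m=cv2.morphologyEx(m,cv2.MORPH_OPEN,np.ones((3,3),np.uint8))
    k,l,st,ce=cv2.connectedComponentsWithStats(m)
    if k<2: return None
    i=1+np.argmax(st[1:,4]); cs,_=cv2.findContours((l==i).astype(np.uint8),0,2)
    o=np.zeros_like(m); cv2.fillConvexPoly(o,cv2.convexHull(cs[0]),1); return o.astype(bool)
'''
open("h.py","w").write(s)
E
python3 - <<'E'
from h import *
ims={n:cv2.imread(f"pics/{n}0.png") for n in("top","scene")}
c0={'A':(.555,.386),'B':(.47,.20),'C':(.475,-.20),'D':(.56,-.375)}
T=np.load("o.npz") if 0 else None
out=[]
vis={n:cv2.resize(ims[n],None,fx=4,fy=4,interpolation=cv2.INTER_CUBIC) for n in ims}
tiles=[]
for nm,c in c0.items():
    ms={n:darkmask(n,ims[n],c) for n in ims}
    for sel in [ms]+[{n:ms[n]} for n in ms]:
        q,e=fitpack(sel,(*c,0.)); print(nm,list(sel),q.round(4),round(e,3),[int(m.sum()) for m in sel.values()])
        if len(sel)==2: Q=q
    for n in ims:
        h=cv2.convexHull(((np.array([proj(n,p) for p in boxpts(*Q)])+.5)*4-.5).astype(np.int32)); cv2.polylines(vis[n],[h],True,(0,0,255),1)
        cs,_=cv2.findContours(cv2.resize(ms[n].astype(np.uint8),None,fx=4,fy=4,interpolation=0),0,1); cv2.drawContours(vis[n],cs,-1,(0,255,255),1)
        p=(proj(n,(*c,.012))*4).astype(int); tiles.append(vis[n][p[1]-140:p[1]+140,p[0]-100:p[0]+100])
cv2.imwrite("pics/f1.png",np.vstack([np.hstack(tiles[0::2]),np.hstack(tiles[1::2])]))
E
```

```text
A ['top', 'scene'] [ 0.5608  0.3845 -0.308 ] 0.424 [1197, 1008]
A ['top'] [ 0.5613  0.3839 -0.3162] 0.041 [1197]
A ['scene'] [ 0.5598  0.3854 -0.2976] 0.37 [1008]
B ['top', 'scene'] [0.4694 0.1916 0.3304] 0.338 [1164, 992]
B ['top'] [0.4707 0.1917 0.332 ] 0.042 [1164]
B ['scene'] [0.4674 0.1921 0.3356] 0.276 [992]
C ['top', 'scene'] [ 0.4685 -0.2023 -0.1804] 0.318 [1162, 613]
C ['top'] [ 0.4692 -0.2021 -0.1729] 0.046 [1162]
C ['scene'] [ 0.4684 -0.2027 -0.1621] 0.27 [613]
D ['top', 'scene'] [ 0.5597 -0.3662 -0.0016] 1.721 [1167, 873]
D ['top'] [ 0.5598 -0.3665  0.0075] 0.031 [1167]
D ['scene'] [ 0.6273 -0.5185 -0.7334] 0.544 [873]
```

View pics/f1.png

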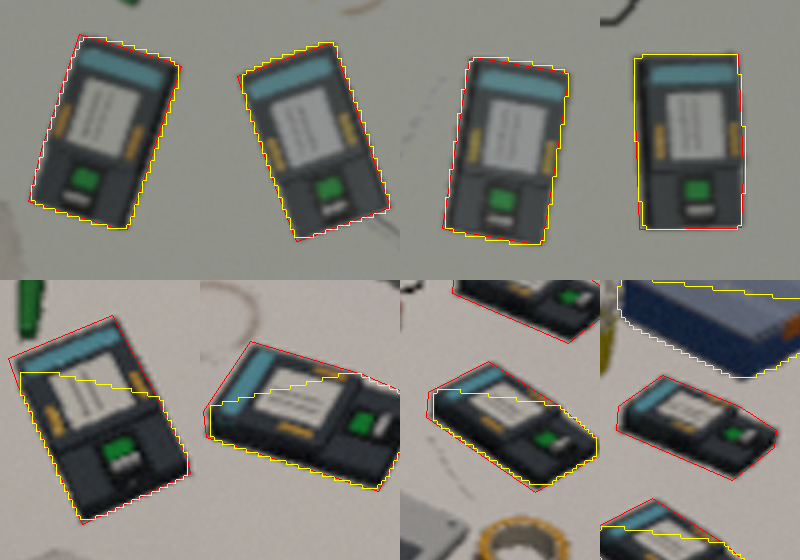

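The top-view fits follow the pack edges to about 1 px, so I'll use those. The scene masks leak, but the overlays agree within 2 mm or so. Next, the charger.

```bash
python3 - <<'E'
from h import *
im=cv2.imread("pics/top0.png")
# ortho at z=.02, 0.5mm/px : u right=-y, v down=-x
def ortho(n,im,cx,cy,z,w=.2,h=.26,s=.0005):
    H,W=int(h/s),int(w/s); v,u=np.mgrid[:H,:W]; X=cx+h/2-v*s; Y=cy+w/2-u*s
    K,E=cal(n); P=np.stack([X,Y,np.full(X.shape,z)],-1)@E[:3,:3].T+E[:3,3]; q=P@K.T
    return cv2.remap(im,(q[...,0]/q[...,2]).astype(np.float32),(q[...,1]/q[...,2]).astype(np.float32),cv2.INTER_CUBIC)
a=ortho("top",im,.51,0,.02); b=ortho("scene",cv2.imread("pics/scene0.png"),.51,0,.02)
for n,o in(("top",a),("scene",b)):
    g=cv2.cvtColor(o,cv2.COLOR_BGR2GRAY); hs=cv2.cvtColor(o,cv2.COLOR_BGR2HSV)
    m=(g<110).astype(np.uint8); k,l,st,ce=cv2.connectedComponentsWithStats(m); 
    for i in np.argsort(-st[1:,4])[:3]+1:
        cs,_=cv2.findContours((l==i).astype(np.uint8),0,2); R=cv2.minAreaRect(cs[0]); (u,v),wh,an=R
        print(n,st[i,4],"center",round(.51+.13-v*.0005,4),round(.1-u*.0005,4),"size",np.array(wh)*.5,"ang",an)
cv2.imwrite("pics/c.png",np.hstack([a,b]))
E
```

```text
top 32421 center 0.5571 -0.0053 size [ 69.47180939 120.9693985 ] ang 86.93350982666016
top 11784 center 0.4571 -0.0109 size [52.01865387 59.50772095] ang 86.90594482421875
top 1515 center 0.4011 -0.0688 size [17.09036827 49.3470993 ] ang 49.118194580078125
scene 33582 center 0.5554 -0.0061 size [ 70.69248199 123.25392914] ang 86.84205627441406
scene 12721 center 0.4664 0.0432 size [224.790802   117.83635712] ang 49.650184631347656
scene 12399 center 0.4536 -0.0087 size [53.29024124 61.01218414] ang 86.633544921875
```

View pics/c.png

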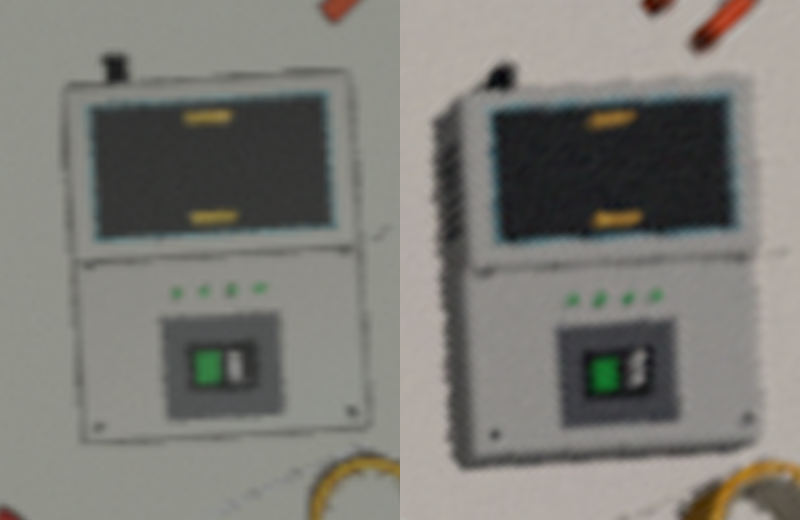

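The charger pad centre reads (.5571,-.0053) from the top camera and (.5554,-.0061) from the scene camera. Yaw is about 3.07°, with the switch plate at (.4568,-.0108). The ridge is on the right (−y), with green bare on the left. I'm moving above the start of the charger-switch push with the jaws shut.

Call:
step_arm([
  {"slide": [0.408, 0.822, -0.213], "rot": [0, 0, 0.727], "jaw": 255},
  {"slide": [0.408, 0.822, -0.213], "rot": [0, 0, 0.727], "jaw": 255},
  {"slide": [0.408, 0.822, -0.213], "rot": [0, 0, 0.727], "jaw": 255},
  {"slide": [0.408, 0.822, -0.213], "rot": [0, 0, 0.727], "jaw": 255},
  {"slide": [0.408, 0.822, -0.213], "rot": [0, 0, 0.727], "jaw": 255},
  {"slide": [0.408, 0.822, -0.213], "rot": [0, 0, 0.727], "jaw": 255},
  {"slide": [0.408, 0.822, -0.213], "rot": [0, 0, 0.727], "jaw": 255},
  {"slide": [0.408, 0.822, -0.213], "rot": [0, 0, 0.727], "jaw": 255},
  {"slide": [0.408, 0.822, -0.213], "rot": [0, 0, 0.727], "jaw": 255},
  {"slide": [0.408, 0.822, -0.213], "rot": [0, 0, 0.727], "jaw": 255},
  {"slide": [0.408, 0.822, -0.213], "rot": [0, 0, 0.727], "jaw": 255},
  {"slide": [0.408, 0.822, -0.213], "rot": [0, 0, 0.727], "jaw": 255},
  {"slide": [0.408, 0.822, -0.213], "rot": [0, 0, 0.727], "jaw": 255},
  {"slide": [0.408, 0.822, -0.213], "rot": [0, 0, 0.727], "jaw": 255},
  {"slide": [0.408, 0.822, -0.213], "rot": [0, 0, 0.727], "jaw": 255},
  {"slide": [0.408, 0.822, -0.213], "rot": [0, 0, 0.727], "jaw": 255},
  {"slide": [0.408, 0.822, -0.213], "rot": [0, 0, 0.727], "jaw": 255},
  {"slide": [0.408, 0.822, -0.213], "rot": [0, 0, 0.727], "jaw": 255},
])

```text
t: 2.4
eef_pos: [0.4583, -0.0357, 0.1001]
orientation: [0.686, 0.727, 0.0, 0.001]
contact_force: [-0.0, -0.6, 0.1]
opening: -0.0002
```

```bash
cat >> h.py <<'E'
def go(x,y,z,yaw=None):
    """print delta in move units to a tool-down pose (yaw deg of tool x)"""
    s=r.state(); M=Ro.from_quat(s["orientation"]); p=s["eef_pos"]
    cy=np.degrees(np.arctan2(*M.as_matrix()[1::-1,0])); 
    if yaw is None: yaw=cy
    d=(yaw-cy+180)%360-180
    T=Ro.from_euler("z",yaw,degrees=True)*Ro.from_euler("x",180,degrees=True)
    tilt=(T*(Ro.from_euler("z",d,degrees=True)*M).inv()).as_rotvec(degrees=True)/6
    D=(np.array([x,y,z])-p)/.04
    print("t",round(s["t"],2),"pos",p.round(4),"yaw",round(cy,2),"open",round(s["opening"],4),"F",s["contact_force"].round(1),"q",s["qpos"].round(2))
    print("  slide",D.round(3),"rotz",round(d/6,3),"tilt",tilt.round(3),"minrows",int(np.ceil(max(np.linalg.norm(D)*40/41.7,abs(d)/6))))
E
python3 -c "
from h import *
go(.4577,-.0365,.041,93.07)"
```

```text
t 2.4 pos [ 0.4583 -0.0357  0.1001] yaw 93.31 open -0.0002 F [-0.  -0.6  0.1] q [ 0.72  0.1  -0.72  2.06  0.08  1.    0.01]
  slide [-0.016 -0.021 -1.478] rotz -0.041 tilt [ 0.009  0.015 -0.   ] minrows 2
```

Call:
step_arm([
  {"slide": [-0.016, -0.021, -0.5], "rot": [0, 0, -0.041], "jaw": 255},
  {"slide": [0, 0, -0.5], "jaw": 255, "rot": [0, 0, 0]},
  {"slide": [0, 0, -0.3], "jaw": 255, "rot": [0, 0, 0]},
  {"slide": [0, 0, -0.15], "jaw": 255, "rot": [0, 0, 0]},
  {"slide": [0, 0, -0.03], "jaw": 255, "rot": [0, 0, 0]},
])

```text
t: 2.82
eef_pos: [0.4561, -0.0383, 0.0399]
orientation: [0.689, 0.724, -0.0, -0.001]
contact_force: [-0.7, -0.8, 0.7]
opening: -0.0003
```

Call:
step_arm([
  {"slide": [-0.004, 0.08, 0], "rot": [0, 0, 0], "jaw": 255},
  {"slide": [-0.004, 0.08, 0], "rot": [0, 0, 0], "jaw": 255},
  {"slide": [-0.004, 0.08, 0], "rot": [0, 0, 0], "jaw": 255},
  {"slide": [-0.004, 0.08, 0], "rot": [0, 0, 0], "jaw": 255},
  {"slide": [-0.004, 0.08, 0], "rot": [0, 0, 0], "jaw": 255},
  {"slide": [0, 0, 0], "rot": [0, 0, 0], "jaw": 255},
])

```text
t: 3.32
eef_pos: [0.4564, -0.0211, 0.0412]
orientation: [0.689, 0.725, 0.0, 0.0]
contact_force: [-0.6, -0.7, 0.2]
opening: 0.0003
```

Call:
step_arm([
  {"slide": [0, 0, 0.5], "rot": [0, 0, 0], "jaw": 255},
  {"slide": [0, -0.4, 0.8], "rot": [0, 0, 1], "jaw": 255},
  {"slide": [-0.1, -0.8, 0.5], "rot": [0, 0, 1], "jaw": 255},
  {"slide": [-0.2, -0.9, 0.2], "rot": [0, 0, 1], "jaw": 255},
  {"slide": [-0.2, -0.9, 0], "rot": [0, 0, 1], "jaw": 255},
  {"slide": [-0.2, -0.9, 0], "rot": [0, 0, 1], "jaw": 255},
  {"slide": [-0.2, -0.3, 0], "rot": [0, 0, 1], "jaw": 255},
  {"slide": [0, 0, 0], "rot": [0, 0, 1], "jaw": 255},
  {"slide": [0, 0, 0], "rot": [0, 0, 1], "jaw": 255},
  {"slide": [0, 0, 0], "rot": [0, 0, 1], "jaw": 255},
  {"slide": [0, 0, 0], "rot": [0, 0, 1], "jaw": 255},
  {"slide": [0, 0, 0], "rot": [0, 0, 1], "jaw": 255},
  {"slide": [0, 0, 0], "rot": [0, 0, 0.8], "jaw": 255},
])

```text
t: 4.4
eef_pos: [0.4214, -0.1838, 0.1183]
orientation: [0.149, 0.989, -0.0, 0.0]
contact_force: [0.6, 0.1, 0.0]
opening: -0.0001
```

```bash
cat >> h.py <<'E'
def ortho(n,im,cx,cy,z,w=.2,h=.26,s=.0005):
    H,W=int(h/s),int(w/s); v,u=np.mgrid[:H,:W]; X=cx+h/2-v*s; Y=cy+w/2-u*s
    K,E=cal(n); P=np.stack([X,Y,np.full(X.shape,z)],-1)@E[:3,:3].T+E[:3,3]; q=P@K.T
    return cv2.remap(im,(q[...,0]/q[...,2]).astype(np.float32),(q[...,1]/q[...,2]).astype(np.float32),cv2.INTER_CUBIC)
def windows(n,im,cx,cy,z,half=.03):
    o=cv2.cvtColor(ortho(n,im,cx,cy,z,2*half,2*half),cv2.COLOR_BGR2HSV); v=o[...,1]>100; h=o[...,0]
    return "green %d red %d"%((v&(h>40)&(h<85)).sum(),(v&((h<10)|(h>170))).sum())
C0={'A':(.5613,.3839,-.3162),'B':(.4707,.1917,.332),'C':(.4692,-.2021,-.1729),'D':(.5598,-.3665,.0075)}
def look(names="ABCD",tag=None):
    ims={n:r.camera(n)[0] for n in("top","scene")}
    print("charger:",{n:windows(n,ims[n],.4568,-.0108,.016) for n in ims})
    for k in names:
        m=darkmask("top",ims["top"],C0[k][:2])
        if m is None or m.sum()<400: print(k,"not seen"); continue
        q,e=fitpack({"top":m},C0[k]); c=q[:2]-.040*np.array([np.cos(q[2]),np.sin(q[2])])
        print(k,q.round(4),"deg",np.degrees(q[2]).round(1),"err",round(e,3),{n:windows(n,ims[n],*c,.017,.018) for n in ims})
    if tag:
        for n in ims: cv2.imwrite(f"pics/{tag}_{n}.png",ims[n])
    return ims
E
python3 - <<'E'
from h import *
ims=look("ABCD","l1")
go(.4057,-.191,.041,170.1)
E
```

```text
charger: {'top': 'green 0 red 947', 'scene': 'green 0 red 1118'}
A [ 0.5614  0.3843 -0.3106] deg -17.8 err 0.038 {'top': 'green 1004 red 0', 'scene': 'green 988 red 0'}
B [0.4662 0.19   0.3354] deg 19.2 err 1.415 {'top': 'green 841 red 0', 'scene': 'green 1111 red 0'}
C [ 0.4302 -0.2148 -0.3015] deg -17.3 err 0.729 {'top': 'green 0 red 0', 'scene': 'green 0 red 0'}
D [ 0.5599 -0.3666  0.0084] deg 0.5 err 0.032 {'top': 'green 888 red 0', 'scene': 'green 30 red 0'}
t 4.5 pos [ 0.4214 -0.1838  0.1183] yaw 162.59 open 0.0002 F [ 0.5  0.2 -0.3] q [ 0.99  0.07 -0.65  2.05  0.05  1.04  1.58]
  slide [-0.393 -0.18  -1.933] rotz 1.252 tilt [0.001 0.001 0.   ] minrows 2
```

The charger is off: red shows in both cameras. Next is pack C's switch.

Call:
step_arm([
  {"slide": [-0.2, -0.09, -0.2], "rot": [0, 0, 0.626], "jaw": 255},
  {"slide": [-0.193, -0.09, -0.4], "rot": [0, 0, 0.626], "jaw": 255},
  {"slide": [0, 0, -0.6], "rot": [0, 0, 0], "jaw": 255},
  {"slide": [0, 0, -0.5], "rot": [0, 0, 0], "jaw": 255},
  {"slide": [0, 0, -0.233], "rot": [0, 0, 0], "jaw": 255},
  {"slide": [0, 0, 0], "rot": [0, 0, 0], "jaw": 255},
  {"slide": [0, 0, 0], "rot": [0, 0, 0], "jaw": 255},
])

```text
t: 5.08
eef_pos: [0.4059, -0.1909, 0.0409]
orientation: [0.087, 0.996, 0.0, -0.0]
contact_force: [0.4, -1.0, 0.4]
opening: -0.0001
```

```bash
python3 -c "
from h import *
go(.4204,-.1936,.0405,170.1)"
```

```text
t 5.08 pos [ 0.4059 -0.1909  0.0409] yaw 170.01 open -0.0001 F [ 0.4 -1.   0.4] q [ 0.98  0.17 -0.63  2.14  0.13  0.87  1.67]
  slide [ 0.363 -0.067 -0.01 ] rotz 0.015 tilt [-0.005 -0.001  0.   ] minrows 1
```

Call:
step_arm([
  {"slide": [0.073, -0.013, 0], "rot": [0, 0, 0], "jaw": 255},
  {"slide": [0.073, -0.013, 0], "rot": [0, 0, 0], "jaw": 255},
  {"slide": [0.073, -0.013, 0], "rot": [0, 0, 0], "jaw": 255},
  {"slide": [0.073, -0.013, 0], "rot": [0, 0, 0], "jaw": 255},
  {"slide": [0.073, -0.013, 0], "rot": [0, 0, 0], "jaw": 255},
  {"slide": [0, 0, 0], "rot": [0, 0, 0], "jaw": 255},
  {"slide": [0, 0, 0.6], "rot": [0, 0, 0], "jaw": 255},
  {"slide": [0.3, -0.05, 0.8], "rot": [0, 0, 0], "jaw": 0},
  {"slide": [0.5, -0.1, 0.8], "rot": [0, 0, 0], "jaw": 0},
  {"slide": [0.5, -0.06, 0.4], "rot": [0, 0, 0], "jaw": 0},
])

```text
t: 5.92
eef_pos: [0.4745, -0.2034, 0.1489]
orientation: [0.087, 0.996, -0.002, 0.003]
contact_force: [1.3, 0.4, 1.5]
opening: 0.0357
```

```bash
python3 - <<'E'
from h import *
ims=look("C","l2")
go(.4692,-.2021,.03,170.1)
a=ims["scene"][150:260,330:430]; b=ims["top"][160:260,340:440]
cv2.imwrite("pics/l2.png",cv2.resize(np.hstack([a[:100],b]),None,fx=4,fy=4,interpolation=cv2.INTER_CUBIC))
E
```

```text
charger: {'top': 'green 0 red 944', 'scene': 'green 1 red 1125'}
C [ 0.4834 -0.2578  0.0388] deg 2.2 err 0.755 {'top': 'green 0 red 0', 'scene': 'green 0 red 0'}
t 6.02 pos [ 0.4775 -0.203   0.149 ] yaw 170.13 open 0.0509 F [ 0.5  0.1 -0.6] q [ 0.96  0.16 -0.66  1.89  0.11  1.11  1.66]
  slide [-0.208  0.023 -2.976] rotz -0.005 tilt [0.031 0.09  0.   ] minrows 3
```

View pics/l2.png

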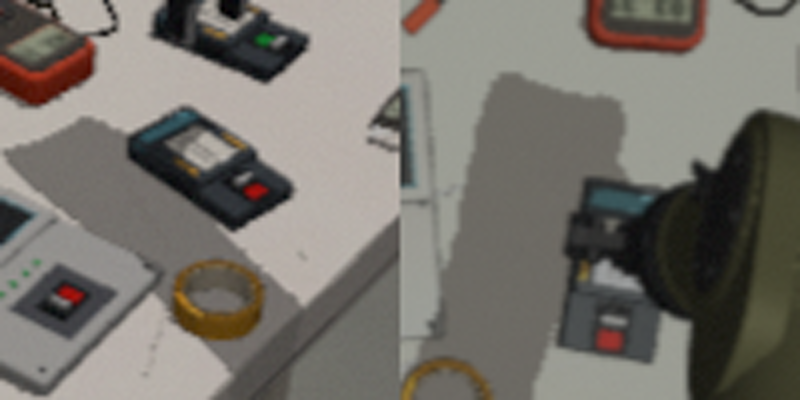

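Pack C's switch is off: red shows in both views (scene crop (257,190), top (610,340)). Next I'm grasping it across its width.

Call:
step_arm([
  {"slide": [-0.1, 0.01, 0], "rot": [0.03, 0.09, 0], "jaw": 0},
  {"slide": [-0.108, 0.013, -0.5], "rot": [0, 0, 0], "jaw": 0},
  {"slide": [0, 0, -0.9], "rot": [0, 0, 0], "jaw": 0},
  {"slide": [0, 0, -0.9], "rot": [0, 0, 0], "jaw": 0},
  {"slide": [0, 0, -0.6], "rot": [0, 0, 0], "jaw": 0},
  {"slide": [0, 0, -0.275], "rot": [0, 0, 0], "jaw": 0},
  {"slide": [0, 0, 0], "rot": [0, 0, 0], "jaw": 0},
  {"slide": [0, 0, 0], "rot": [0, 0, 0], "jaw": 150},
  {"slide": [0, 0, 0], "rot": [0, 0, 0], "jaw": 150},
  {"slide": [0, 0, 0], "rot": [0, 0, 0], "jaw": 150},
  {"slide": [0, 0, 0], "rot": [0, 0, 0], "jaw": 150},
  {"slide": [0, 0, 0], "rot": [0, 0, 0], "jaw": 150},
], force=60)

```text
t: 7.02
eef_pos: [0.4652, -0.2026, 0.0199]
orientation: [0.087, 0.996, -0.0, -0.003]
contact_force: [-1.3, -1.8, 6.8]
opening: 0.0626
```

```bash
python3 -c "
from h import *
go(.4692,-.2021,.1,170.1)"
```

```text
t 7.02 pos [ 0.4652 -0.2026  0.0199] yaw 170.05 open 0.0626 F [-1.3 -1.8  6.8] q [ 0.9   0.34 -0.61  2.01  0.25  0.88  1.55]
  slide [0.1   0.012 2.002] rotz 0.008 tilt [-0.002 -0.065 -0.   ] minrows 2
```

Call:
step_arm([
  {"slide": [0, 0, 0], "rot": [0, 0, 0], "jaw": 0},
  {"slide": [0, 0, 0], "rot": [0, 0, 0], "jaw": 0},
  {"slide": [0.1, 0.012, 0.15], "rot": [0, -0.06, 0], "jaw": 0},
  {"slide": [0, 0, 0], "rot": [0, 0, 0], "jaw": 0},
  {"slide": [0, 0, 0], "rot": [0, 0, 0], "jaw": 0},
])

```text
t: 7.43
eef_pos: [0.4687, -0.2005, 0.0244]
orientation: [0.086, 0.996, 0.001, -0.001]
contact_force: [-1.0, -0.8, 0.4]
opening: 0.0852
```

```bash
python3 -c "
from h import *
go(.4692,-.2021,.026,170.1)"
```

```text
t 7.43 pos [ 0.4687 -0.2005  0.0244] yaw 170.11 open 0.0852 F [-1.  -0.8  0.4] q [ 0.91  0.33 -0.62  2.    0.24  0.88  1.56]
  slide [ 0.013 -0.04   0.039] rotz -0.001 tilt [-0.027 -0.018  0.   ] minrows 1
```

Call:
step_arm([
  {"slide": [0.013, -0.04, 0.06], "rot": [0, 0, 0], "jaw": 0},
  {"slide": [0, 0, 0], "rot": [0, 0, 0], "jaw": 150},
  {"slide": [0, 0, 0], "rot": [0, 0, 0], "jaw": 150},
  {"slide": [0, 0, 0], "rot": [0, 0, 0], "jaw": 150},
  {"slide": [0, 0, 0], "rot": [0, 0, 0], "jaw": 150},
  {"slide": [0, 0, 0], "rot": [0, 0, 0], "jaw": 150},
  {"slide": [0, 0, 0.2], "rot": [0, 0, 0], "jaw": 150},
  {"slide": [0, 0, 0.5], "rot": [0, 0, 0], "jaw": 150},
  {"slide": [0, 0, 0.8], "rot": [0, 0, 0], "jaw": 150},
  {"slide": [0, 0, 0.8], "rot": [0, 0, 0], "jaw": 150},
  {"slide": [0, 0, 0.5], "rot": [0, 0, 0], "jaw": 150},
  {"slide": [0, 0, 0], "rot": [0, 0, 0], "jaw": 150},
], force=60)

```text
t: 8.43
eef_pos: [0.4708, -0.203, 0.1423]
orientation: [0.086, 0.996, -0.0, 0.002]
contact_force: [1.8, 0.3, -5.9]
opening: 0.0627
```

```bash
python3 -c "
from h import *
go(.5562,-.0057,.10,93.07)"
```

```text
t 8.43 pos [ 0.4708 -0.203   0.1423] yaw 170.09 open 0.0627 F [ 1.8  0.3 -5.9] q [ 0.97  0.16 -0.66  1.91  0.11  1.1   1.66]
  slide [ 2.134  4.933 -1.056] rotz -12.836 tilt [0.029 0.001 0.   ] minrows 13
```

Call:
step_arm([
  {"slide": [0.152, 0.352, 0], "rot": [0, 0, -0.917], "jaw": 150},
  {"slide": [0.152, 0.352, 0], "rot": [0, 0, -0.917], "jaw": 150},
  {"slide": [0.152, 0.352, 0], "rot": [0, 0, -0.917], "jaw": 150},
  {"slide": [0.152, 0.352, 0], "rot": [0, 0, -0.917], "jaw": 150},
  {"slide": [0.152, 0.352, 0], "rot": [0, 0, -0.917], "jaw": 150},
  {"slide": [0.152, 0.352, 0], "rot": [0, 0, -0.917], "jaw": 150},
  {"slide": [0.152, 0.352, 0], "rot": [0, 0, -0.917], "jaw": 150},
  {"slide": [0.152, 0.352, 0], "rot": [0, 0, -0.917], "jaw": 150},
  {"slide": [0.152, 0.352, 0], "rot": [0, 0, -0.917], "jaw": 150},
  {"slide": [0.152, 0.352, 0], "rot": [0, 0, -0.917], "jaw": 150},
  {"slide": [0.152, 0.352, 0], "rot": [0, 0, -0.917], "jaw": 150},
  {"slide": [0.152, 0.352, 0], "rot": [0, 0, -0.917], "jaw": 150},
  {"slide": [0.152, 0.352, -0.4], "rot": [0, 0, -0.917], "jaw": 150},
  {"slide": [0.152, 0.352, -0.6], "rot": [0, 0, -0.917], "jaw": 150},
  {"slide": [0, 0, 0], "rot": [0, 0, 0], "jaw": 150},
  {"slide": [0, 0, 0], "rot": [0, 0, 0], "jaw": 150},
])

```text
t: 9.77
eef_pos: [0.5506, -0.0039, 0.0946]
orientation: [0.687, 0.727, -0.0, -0.004]
contact_force: [0.3, -0.1, -6.9]
opening: 0.0625
```

```bash
python3 - <<'E'
from h import *
go(.5562,-.0057,.049,93.07)
for n in("top","scene"): cv2.imwrite(f"pics/l3_{n}.png",r.camera(n)[0])
a=cv2.imread("pics/l3_scene.png")[170:290,250:400]
cv2.imwrite("pics/l3.png",cv2.resize(a,None,fx=4,fy=4,interpolation=cv2.INTER_CUBIC))
E
```

```text
t 9.77 pos [ 0.5506 -0.0039  0.0946] yaw 93.27 open 0.0625 F [ 0.3 -0.1 -6.9] q [ 0.51  0.31 -0.62  1.86  0.2   1.04 -0.14]
  slide [ 0.141 -0.044 -1.14 ] rotz -0.033 tilt [-0.048 -0.051 -0.   ] minrows 2
```

View pics/l3.png

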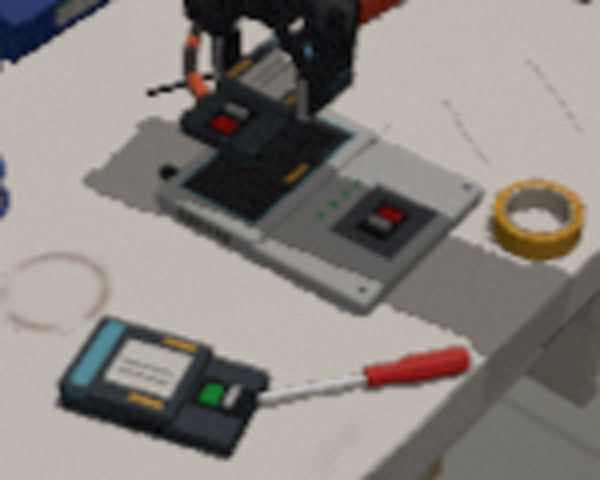

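Call:
step_arm([
  {"slide": [0.141, -0.044, -0.1], "rot": [-0.048, -0.05, -0.033], "jaw": 150},
  {"slide": [0, 0, -0.4], "rot": [0, 0, 0], "jaw": 150},
  {"slide": [0, 0, -0.3], "rot": [0, 0, 0], "jaw": 150},
  {"slide": [0, 0, -0.2], "rot": [0, 0, 0], "jaw": 150},
  {"slide": [0, 0, 0], "rot": [0, 0, 0], "jaw": 150},
  {"slide": [0, 0, 0], "rot": [0, 0, 0], "jaw": 150},
])

```text
t: 10.37
eef_pos: [0.5589, -0.0072, 0.0579]
orientation: [0.689, 0.724, 0.002, 0.003]
contact_force: [-0.2, 0.8, -5.6]
opening: 0.0622
```

```bash
python3 - <<'E'
from h import *
go(.5562,-.0057,.0475,93.07)
E
```

```text
t 10.37 pos [ 0.5589 -0.0072  0.0579] yaw 92.84 open 0.0622 F [-0.2  0.8 -5.6] q [ 0.48  0.37 -0.6   1.87  0.25  0.97 -0.18]
  slide [-0.066  0.038 -0.259] rotz 0.039 tilt [ 0.012  0.06  -0.   ] minrows 1
```

```bash
python3 - <<'E'
from h import *
for i in range(6):
    go(.5562,-.0057,.0475,93.07); r.camera("top")
E
```

```text
t 10.37 pos [ 0.5589 -0.0072  0.0579] yaw 92.84 open 0.0622 F [-0.2  0.8 -5.6] q [ 0.48  0.37 -0.6   1.87  0.25  0.97 -0.18]
  slide [-0.066  0.038 -0.259] rotz 0.039 tilt [ 0.012  0.06  -0.   ] minrows 1
t 10.42 pos [ 0.5595 -0.0071  0.0585] yaw 92.85 open 0.0625 F [-0.1  0.8 -5.7] q [ 0.48  0.37 -0.6   1.87  0.25  0.97 -0.18]
  slide [-0.082  0.034 -0.276] rotz 0.037 tilt [ 0.013  0.074 -0.   ] minrows 1
t 10.47 pos [ 0.5598 -0.007   0.059 ] yaw 92.85 open 0.0626 F [ 0.2 -1.  -6.1] q [ 0.48  0.37 -0.6   1.87  0.25  0.97 -0.18]
  slide [-0.091  0.032 -0.286] rotz 0.036 tilt [ 0.013  0.083 -0.   ] minrows 1
t 10.52 pos [ 0.56   -0.007   0.0591] yaw 92.86 open 0.0627 F [ 0.8  0.  -5.5] q [ 0.48  0.37 -0.6   1.87  0.25  0.97 -0.18]
  slide [-0.095  0.031 -0.291] rotz 0.036 tilt [ 0.014  0.087 -0.   ] minrows 1
t 10.57 pos [ 0.5599 -0.0069  0.0592] yaw 92.86 open 0.0623 F [ 0.1 -0.9 -6. ] q [ 0.48  0.37 -0.6   1.87  0.25  0.97 -0.18]
  slide [-0.093  0.03  -0.291] rotz 0.035 tilt [ 0.015  0.086 -0.   ] minrows 1
t 10.62 pos [ 0.5599 -0.007   0.0591] yaw 92.85 open 0.0625 F [ 0.7  0.4 -6.6] q [ 0.48  0.37 -0.6   1.87  0.25  0.97 -0.18]
  slide [-0.092  0.031 -0.29 ] rotz 0.036 tilt [ 0.015  0.086 -0.   ] minrows 1
```

Call:
step_arm([
  {"slide": [-0.092, 0.031, -0.1], "rot": [0.015, 0.086, 0.036], "jaw": 150},
  {"slide": [0, 0, -0.1], "rot": [0, 0, 0], "jaw": 150},
  {"slide": [0, 0, 0], "rot": [0, 0, 0], "jaw": 150},
  {"slide": [0, 0, 0], "rot": [0, 0, 0], "jaw": 150},
  {"slide": [0, 0, 0], "rot": [0, 0, 0], "jaw": 150},
  {"slide": [0, 0, 0], "rot": [0, 0, 0], "jaw": 150},
])

```text
t: 11.17
eef_pos: [0.5558, -0.0057, 0.0504]
orientation: [0.688, 0.726, -0.0, -0.001]
contact_force: [-0.4, -0.3, -5.9]
opening: 0.0623
```

```bash
python3 - <<'E'
from h import *
go(.5562,-.0057,.0475,93.07)
E
```

```text
t 11.17 pos [ 0.5558 -0.0057  0.0504] yaw 93.07 open 0.0623 F [-0.4 -0.3 -5.9] q [ 0.48  0.38 -0.6   1.88  0.26  0.96 -0.18]
  slide [ 0.011  0.    -0.073] rotz 0.0 tilt [-0.002 -0.012 -0.   ] minrows 1
```

Call:
step_arm([
  {"slide": [0.01, 0, -0.1], "rot": [0, 0, 0], "jaw": 150},
  {"slide": [0, 0, 0], "rot": [0, 0, 0], "jaw": 150},
  {"slide": [0, 0, 0], "rot": [0, 0, 0], "jaw": 150},
  {"slide": [0, 0, 0], "rot": [0, 0, 0], "jaw": 40},
  {"slide": [0, 0, 0], "rot": [0, 0, 0], "jaw": 0},
  {"slide": [0, 0, 0], "rot": [0, 0, 0], "jaw": 0},
  {"slide": [0, 0, 0], "rot": [0, 0, 0], "jaw": 0},
  {"slide": [0, 0, 0.3], "rot": [0, 0, 0], "jaw": 0},
  {"slide": [0, 0, 0.7], "rot": [0, 0, 0], "jaw": 0},
  {"slide": [0, 0, 0.9], "rot": [0, 0, 0], "jaw": 0},
  {"slide": [0, 0, 0.9], "rot": [0, 0, 0], "jaw": 0},
])

```text
t: 12.08
eef_pos: [0.5554, -0.0054, 0.1599]
orientation: [0.688, 0.726, -0.001, -0.001]
contact_force: [0.5, -0.1, -1.0]
opening: 0.0854
```

Call:
step_arm([
  {"slide": [-0.12, -0.75, 0], "rot": [0, 0, 0.97], "jaw": 255},
  {"slide": [-0.12, -0.75, 0], "rot": [0, 0, 0.97], "jaw": 255},
  {"slide": [-0.12, -0.75, 0], "rot": [0, 0, 0.97], "jaw": 255},
  {"slide": [-0.12, -0.75, 0], "rot": [0, 0, 0.97], "jaw": 255},
  {"slide": [-0.12, -0.75, 0], "rot": [0, 0, 0.97], "jaw": 255},
  {"slide": [-0.12, -0.75, 0], "rot": [0, 0, 0.97], "jaw": 255},
  {"slide": [-0.12, -0.75, 0], "rot": [0, 0, 0.97], "jaw": 255},
  {"slide": [-0.12, -0.75, 0], "rot": [0, 0, 0.97], "jaw": 255},
  {"slide": [-0.12, -0.75, 0], "rot": [0, 0, 0.97], "jaw": 255},
  {"slide": [-0.12, -0.75, 0], "rot": [0, 0, 0.97], "jaw": 255},
  {"slide": [-0.12, -0.75, 0], "rot": [0, 0, 0.97], "jaw": 255},
  {"slide": [-0.12, -0.75, 0], "rot": [0, 0, 0.97], "jaw": 255},
  {"slide": [0, 0, 0], "rot": [0, 0, 0.97], "jaw": 255},
  {"slide": [0, 0, 0], "rot": [0, 0, 0.97], "jaw": 255},
  {"slide": [0, 0, 0], "rot": [0, 0, 0.97], "jaw": 255},
])

```text
t: 13.33
eef_pos: [0.4982, -0.3666, 0.1592]
orientation: [-0.005, 1.0, -0.001, 0.0]
contact_force: [0.1, 0.9, -0.3]
opening: -0.0004
```

```bash
cat >> h.py <<'E'
PAD=(.5562,-.0057,.0536)
def pile(ims,k,T=110):
    """fit k-th pack (1..) of the pile; same orientation (-86.9 deg)"""
    z0=.02+.024*(k-1); a=PAD[2]-np.pi/2; m=darkmask("top",ims["top"],PAD[:2],z0+.012,T)
    P=np.vstack([boxpts(*PAD[:2],a,z0=.02+.024*i) for i in range(k)])
    q,e=fitpack({"top":m},(*PAD[:2],a),z0); return q,e,m
E
python3 - <<'E'
from h import *
ims=look("ABD","l4")
q,e,m=pile(ims,1); print(q.round(4),np.degrees(q[2])-3.07+90,e)
go(.4953,-.367,.041,180.4)
t=cv2.resize(ims["top"][150:260,260:380],None,fx=3.3,fy=3.3,interpolation=cv2.INTER_CUBIC); s=cv2.resize(ims["scene"][180:290,270:390],None,fx=3.3,fy=3.3,interpolation=cv2.INTER_CUBIC)
cv2.imwrite("pics/l4.png",np.hstack([t,s]))
E
```

```text
charger: {'top': 'green 0 red 939', 'scene': 'green 0 red 1124'}
A [ 0.5614  0.3843 -0.3106] deg -17.8 err 0.038 {'top': 'green 999 red 0', 'scene': 'green 975 red 0'}
B [0.4662 0.19   0.3354] deg 19.2 err 1.415 {'top': 'green 840 red 0', 'scene': 'green 1101 red 0'}
D [ 0.5408 -0.3901 -0.4459] deg -25.5 err 0.699 {'top': 'green 131 red 0', 'scene': 'green 201 red 0'}
[ 0.5574 -0.004  -1.5213] -0.23588949992023345 0.08242754504614086
t 13.43 pos [ 0.4985 -0.3659  0.1592] yaw -179.63 open -0.0 F [ 0.7 -0.7  0.6] q [ 1.11  0.38 -0.64  1.63  0.24  1.2   1.99]
  slide [-0.08  -0.027 -2.955] rotz 0.005 tilt [0.014 0.005 0.   ] minrows 3
```

View pics/l4.png

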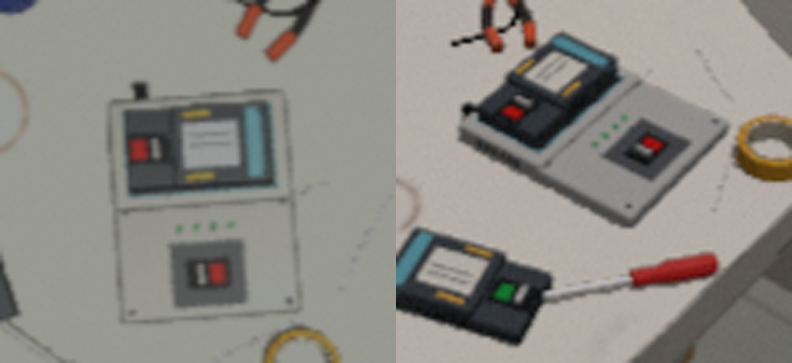

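Pack C sits centred in the outline, switch up and red (top crop (185,148)). Now pack D's switch.

Call:
step_arm([
  {"slide": [-0.08, -0.027, -0.8], "rot": [0, 0, 0], "jaw": 255},
  {"slide": [0, 0, -0.9], "rot": [0, 0, 0], "jaw": 255},
  {"slide": [0, 0, -0.8], "rot": [0, 0, 0], "jaw": 255},
  {"slide": [0, 0, -0.35], "rot": [0, 0, 0], "jaw": 255},
  {"slide": [0, 0, -0.09], "rot": [0, 0, 0], "jaw": 255},
  {"slide": [0, 0, 0], "rot": [0, 0, 0], "jaw": 255},
  {"slide": [0, 0, 0], "rot": [0, 0, 0], "jaw": 255},
  {"slide": [0, 0, 0], "rot": [0, 0, 0], "jaw": 255},
])

```text
t: 14.1
eef_pos: [0.4964, -0.3674, 0.0425]
orientation: [-0.003, 1.0, -0.002, 0.001]
contact_force: [-0.1, -0.3, 0.7]
opening: -0.0002
```

```bash
python3 - <<'E'
from h import *
go(.5103,-.3665,.0405,180.4)
E
```

```text
t 14.1 pos [ 0.4964 -0.3674  0.0425] yaw -179.67 open -0.0002 F [-0.1 -0.3  0.7] q [ 1.07  0.51 -0.6   1.73  0.33  1.    1.93]
  slide [ 0.347  0.022 -0.049] rotz 0.011 tilt [0.03 0.02 0.  ] minrows 1
```

Call:
step_arm([
  {"slide": [0.07, 0.004, -0.049], "rot": [0.03, 0.02, 0.011], "jaw": 255},
  {"slide": [0.07, 0.004, 0], "rot": [0, 0, 0], "jaw": 255},
  {"slide": [0.07, 0.004, 0], "rot": [0, 0, 0], "jaw": 255},
  {"slide": [0.07, 0.004, 0], "rot": [0, 0, 0], "jaw": 255},
  {"slide": [0.07, 0.004, 0], "rot": [0, 0, 0], "jaw": 255},
  {"slide": [0, 0, 0], "rot": [0, 0, 0], "jaw": 255},
  {"slide": [0, 0, 0], "rot": [0, 0, 0], "jaw": 255},
  {"slide": [0, 0, 0.6], "rot": [0, 0, 0], "jaw": 255},
  {"slide": [0.3, 0, 0.7], "rot": [0, 0, 0], "jaw": 0},
  {"slide": [0.47, 0, 0.5], "rot": [0, 0, 0], "jaw": 0},
  {"slide": [0.47, 0, 0], "rot": [0, 0, 0], "jaw": 0},
  {"slide": [0, 0, 0], "rot": [0, 0, 0], "jaw": 0},
  {"slide": [0, 0, 0], "rot": [0, 0, 0], "jaw": 0},
  {"slide": [0, 0, 0], "rot": [0, 0, 0], "jaw": 0},
])

```text
t: 15.27
eef_pos: [0.5579, -0.3656, 0.1097]
orientation: [-0.004, 1.0, 0.001, -0.002]
contact_force: [-0.4, 0.1, 0.8]
opening: 0.0724
```

```bash
python3 - <<'E'
from h import *
for n in("scene","top"): print(n,windows(n,r.camera(n)[0],.5198,-.3668,.017,.018))
go(.5598,-.3665,.027,180.4)
E
```

```text
scene green 0 red 1470
top green 0 red 1072
t 15.37 pos [ 0.5575 -0.3661  0.1097] yaw -179.61 open 0.0847 F [-0.6 -0.7  1.5] q [ 1.    0.53 -0.61  1.54  0.32  1.17  1.9 ]
  slide [ 0.058 -0.009 -2.068] rotz 0.001 tilt [-0.023 -0.041  0.   ] minrows 2
```

D is off. Now grasping it.

Call:
step_arm([
  {"slide": [0.058, -0.009, -0.3], "rot": [0, 0, 0], "jaw": 0},
  {"slide": [0, 0, -0.8], "rot": [0, 0, 0], "jaw": 0},
  {"slide": [0, 0, -0.6], "rot": [0, 0, 0], "jaw": 0},
  {"slide": [0, 0, -0.34], "rot": [0, 0, 0], "jaw": 0},
  {"slide": [0, 0, 0], "rot": [0, 0, 0], "jaw": 0},
  {"slide": [0, 0, 0], "rot": [0, 0, 0], "jaw": 0},
  {"slide": [0, 0, 0], "rot": [0, 0, 0], "jaw": 0},
])

```text
t: 15.95
eef_pos: [0.562, -0.3667, 0.0304]
orientation: [-0.004, 1.0, 0.0, -0.0]
contact_force: [0.1, -0.4, -0.1]
opening: 0.0855
```

```bash
python3 - <<'E'
from h import *
go(.5598,-.3665,.027,180.4)
E
```

```text
t 15.95 pos [ 0.562  -0.3667  0.0304] yaw -179.57 open 0.0855 F [ 0.1 -0.4 -0.1] q [ 0.97  0.62 -0.58  1.59  0.38  1.04  1.86]
  slide [-0.056  0.006 -0.085] rotz -0.005 tilt [-0.008 -0.005  0.   ] minrows 1
```

Call:
step_arm([
  {"slide": [-0.056, 0.006, -0.085], "rot": [0, 0, 0], "jaw": 0},
  {"slide": [0, 0, 0], "rot": [0, 0, 0], "jaw": 0},
  {"slide": [0, 0, 0], "rot": [0, 0, 0], "jaw": 150},
  {"slide": [0, 0, 0], "rot": [0, 0, 0], "jaw": 150},
  {"slide": [0, 0, 0], "rot": [0, 0, 0], "jaw": 150},
  {"slide": [0, 0, 0], "rot": [0, 0, 0], "jaw": 150},
  {"slide": [0, 0, 0], "rot": [0, 0, 0], "jaw": 150},
])

```text
t: 16.53
eef_pos: [0.5596, -0.3674, 0.0274]
orientation: [-0.004, 1.0, -0.0, -0.0]
contact_force: [-0.9, -0.7, 5.7]
opening: 0.0626
```

Call:
step_arm([
  {"slide": [0, 0, 0.2], "rot": [0, 0, 0], "jaw": 150},
  {"slide": [0, 0, 0.5], "rot": [0, 0, 0], "jaw": 150},
  {"slide": [0, 0, 0.8], "rot": [0, 0, 0], "jaw": 150},
  {"slide": [0, 0, 0.9], "rot": [0, 0, 0], "jaw": 150},
  {"slide": [0, 0, 0.9], "rot": [0, 0, 0], "jaw": 150},
  {"slide": [0, 0, 0], "rot": [0, 0, 0], "jaw": 150},
])

```text
t: 17.03
eef_pos: [0.5625, -0.367, 0.1657]
orientation: [-0.004, 1.0, -0.002, 0.004]
contact_force: [3.3, -0.9, -3.2]
opening: 0.0625
```

```bash
python3 - <<'E'
from h import *
go(.5562,-.0057,.12,93.07)
E
```

```text
t 17.03 pos [ 0.5625 -0.367   0.1657] yaw -179.54 open 0.0625 F [ 3.3 -0.9 -3.2] q [ 1.01  0.49 -0.63  1.49  0.29  1.25  1.92]
  slide [-0.158  9.032 -1.143] rotz -14.565 tilt [ 0.072 -0.034  0.   ] minrows 15
```

Call:
step_arm([
  {"slide": [-0.01, 0.565, 0], "rot": [0, 0, -0.91], "jaw": 150},
  {"slide": [-0.01, 0.565, 0], "rot": [0, 0, -0.91], "jaw": 150},
  {"slide": [-0.01, 0.565, 0], "rot": [0, 0, -0.91], "jaw": 150},
  {"slide": [-0.01, 0.565, 0], "rot": [0, 0, -0.91], "jaw": 150},
  {"slide": [-0.01, 0.565, 0], "rot": [0, 0, -0.91], "jaw": 150},
  {"slide": [-0.01, 0.565, 0], "rot": [0, 0, -0.91], "jaw": 150},
  {"slide": [-0.01, 0.565, 0], "rot": [0, 0, -0.91], "jaw": 150},
  {"slide": [-0.01, 0.565, 0], "rot": [0, 0, -0.91], "jaw": 150},
  {"slide": [-0.01, 0.565, 0], "rot": [0, 0, -0.91], "jaw": 150},
  {"slide": [-0.01, 0.565, 0], "rot": [0, 0, -0.91], "jaw": 150},
  {"slide": [-0.01, 0.565, 0], "rot": [0, 0, -0.91], "jaw": 150},
  {"slide": [-0.01, 0.565, 0], "rot": [0, 0, -0.91], "jaw": 150},
  {"slide": [-0.01, 0.565, 0], "rot": [0, 0, -0.91], "jaw": 150},
  {"slide": [-0.01, 0.565, -0.3], "rot": [0, 0, -0.91], "jaw": 150},
  {"slide": [-0.01, 0.565, -0.5], "rot": [0, 0, -0.91], "jaw": 150},
  {"slide": [-0.01, 0.565, -0.5], "rot": [0, 0, -0.91], "jaw": 150},
  {"slide": [0, 0, -0.4], "rot": [0, 0, 0], "jaw": 150},
  {"slide": [0, 0, -0.2], "rot": [0, 0, 0], "jaw": 150},
  {"slide": [0, 0, 0], "rot": [0, 0, 0], "jaw": 150},
  {"slide": [0, 0, 0], "rot": [0, 0, 0], "jaw": 150},
])

```text
t: 18.7
eef_pos: [0.5519, -0.0057, 0.0811]
orientation: [0.688, 0.725, 0.001, -0.001]
contact_force: [0.7, 0.6, -4.6]
opening: 0.0626
```

Call:
step_arm([
  {"slide": [0, 0, 0], "rot": [0, 0, 0], "jaw": 150},
  {"slide": [0, 0, 0], "rot": [0, 0, 0], "jaw": 150},
])

```text
t: 18.87
eef_pos: [0.5534, -0.0055, 0.0829]
orientation: [0.688, 0.725, 0.002, 0.001]
contact_force: [0.3, 0.1, -5.5]
opening: 0.0624
```

```bash
python3 - <<'E'
from h import *
ims={n:r.camera(n)[0] for n in("top","scene")}
go(.5562,-.0057,.075,93.07)
s=cv2.resize(ims["scene"][180:290,250:390],None,fx=4,fy=4,interpolation=cv2.INTER_CUBIC)
cv2.imwrite("pics/l5.png",s)
E
```

```text
t 18.97 pos [ 0.5532 -0.0052  0.0828] yaw 93.01 open 0.0625 F [ 0.1 -0.3 -6.6] q [ 0.47  0.32 -0.58  1.87  0.2   1.01 -0.14]
  slide [ 0.075 -0.012 -0.194] rotz 0.01 tilt [-0.019  0.031  0.   ] minrows 1
```

View pics/l5.png

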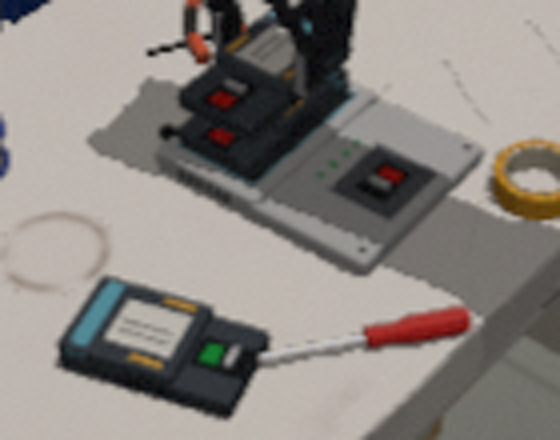

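Call:
step_arm([
  {"slide": [0.075, -0.012, -0.12], "rot": [-0.02, 0.03, 0.01], "jaw": 150},
  {"slide": [0, 0, -0.07], "rot": [0, 0, 0], "jaw": 150},
  {"slide": [0, 0, 0], "rot": [0, 0, 0], "jaw": 150},
  {"slide": [0, 0, 0], "rot": [0, 0, 0], "jaw": 150},
  {"slide": [0, 0, 0], "rot": [0, 0, 0], "jaw": 150},
])

```text
t: 19.38
eef_pos: [0.5554, -0.0049, 0.074]
orientation: [0.687, 0.726, -0.0, -0.001]
contact_force: [-1.0, 0.5, -4.5]
opening: 0.0626
```

```bash
python3 - <<'E'
from h import *
go(.5562,-.0057,.0714,93.07)
E
```

```text
t 19.38 pos [ 0.5554 -0.0049  0.074 ] yaw 93.15 open 0.0626 F [-1.   0.5 -4.5] q [ 0.46  0.34 -0.57  1.86  0.21  1.   -0.15]
  slide [ 0.02  -0.02  -0.066] rotz -0.013 tilt [-0.004 -0.018 -0.   ] minrows 1
```

Call:
step_arm([
  {"slide": [0.02, -0.02, -0.08], "rot": [0, 0, -0.013], "jaw": 150},
  {"slide": [0, 0, 0], "rot": [0, 0, 0], "jaw": 150},
  {"slide": [0, 0, 0], "rot": [0, 0, 0], "jaw": 150},
  {"slide": [0, 0, 0], "rot": [0, 0, 0], "jaw": 40},
  {"slide": [0, 0, 0], "rot": [0, 0, 0], "jaw": 0},
  {"slide": [0, 0, 0], "rot": [0, 0, 0], "jaw": 0},
  {"slide": [0, 0, 0], "rot": [0, 0, 0], "jaw": 0},
  {"slide": [0, 0, 0.3], "rot": [0, 0, 0], "jaw": 0},
  {"slide": [0, 0, 0.7], "rot": [0, 0, 0], "jaw": 0},
  {"slide": [0, 0, 0.9], "rot": [0, 0, 0], "jaw": 0},
  {"slide": [0, 0, 0.6], "rot": [0, 0, 0], "jaw": 0},
])

```text
t: 20.3
eef_pos: [0.5572, -0.0054, 0.1747]
orientation: [0.688, 0.726, 0.001, 0.0]
contact_force: [0.6, 0.1, 1.1]
opening: 0.0853
```

Call:
step_arm([
  {"slide": [-0.204, 0.244, 0], "rot": [0, 0, 0.98], "jaw": 255},
  {"slide": [-0.204, 0.244, 0], "rot": [0, 0, 0.98], "jaw": 255},
  {"slide": [-0.204, 0.244, 0], "rot": [0, 0, 0.98], "jaw": 255},
  {"slide": [-0.204, 0.244, 0], "rot": [0, 0, 0.98], "jaw": 255},
  {"slide": [-0.204, 0.244, 0], "rot": [0, 0, 0.98], "jaw": 255},
  {"slide": [-0.204, 0.244, 0], "rot": [0, 0, 0.98], "jaw": 255},
  {"slide": [-0.204, 0.244, 0], "rot": [0, 0, 0.98], "jaw": 255},
  {"slide": [-0.204, 0.244, 0], "rot": [0, 0, 0.98], "jaw": 255},
  {"slide": [-0.204, 0.244, 0], "rot": [0, 0, 0.98], "jaw": 255},
  {"slide": [-0.204, 0.244, 0], "rot": [0, 0, 0.98], "jaw": 255},
  {"slide": [-0.204, 0.244, 0], "rot": [0, 0, 0.98], "jaw": 255},
  {"slide": [-0.204, 0.244, 0], "rot": [0, 0, 0.98], "jaw": 255},
  {"slide": [-0.204, 0.244, 0], "rot": [0, 0, 0.98], "jaw": 255},
  {"slide": [-0.204, 0.244, 0], "rot": [0, 0, 0.98], "jaw": 255},
  {"slide": [-0.204, 0.244, 0], "rot": [0, 0, 0.98], "jaw": 255},
  {"slide": [-0.204, 0.244, 0], "rot": [0, 0, 0.98], "jaw": 255},
  {"slide": [-0.204, 0.244, 0], "rot": [0, 0, 0.98], "jaw": 255},
  {"slide": [-0.204, 0.244, 0], "rot": [0, 0, 0.98], "jaw": 255},
  {"slide": [0, 0, 0], "rot": [0, 0, 0], "jaw": 255},
  {"slide": [0, 0, 0], "rot": [0, 0, 0], "jaw": 255},
])

```text
t: 21.97
eef_pos: [0.4096, 0.1702, 0.1718]
orientation: [-0.164, 0.987, -0.001, 0.001]
contact_force: [0.1, 0.0, 0.4]
opening: -0.0003
```

```bash
python3 - <<'E'
from h import *
ims=look("AB","l6")
q,e,m=pile(ims,2); print(q.round(4),np.degrees(q[2])-3.07+90,e)
go(.4097,.1707,.041,199.02)
t=cv2.resize(ims["top"][150:260,220:380],None,fx=2.5,fy=3,interpolation=cv2.INTER_CUBIC); s=cv2.resize(ims["scene"][180:290,240:390],None,fx=2.6,fy=3,interpolation=cv2.INTER_CUBIC)
cv2.imwrite("pics/l6.png",np.hstack([t,s]))
E
```

```text
charger: {'top': 'green 0 red 937', 'scene': 'green 0 red 1122'}
A [ 0.5613  0.3841 -0.3175] deg -18.2 err 0.041 {'top': 'green 1003 red 0', 'scene': 'green 985 red 0'}
B [0.436  0.23   0.5747] deg 32.9 err 0.651 {'top': 'green 0 red 0', 'scene': 'green 0 red 0'}
[ 0.5528 -0.0026 -1.5622] -2.580070842721298 0.22174896714538656
t 22.07 pos [0.4101 0.1692 0.1714] yaw -161.28 open -0.0002 F [-0.1  0.2 -0.1] q [ 0.45 -0.05 -0.87  2.02 -0.04  1.15  1.49]
  slide [-0.009  0.036 -3.261] rotz 0.049 tilt [0.019 0.011 0.   ] minrows 4
```

View pics/l6.png

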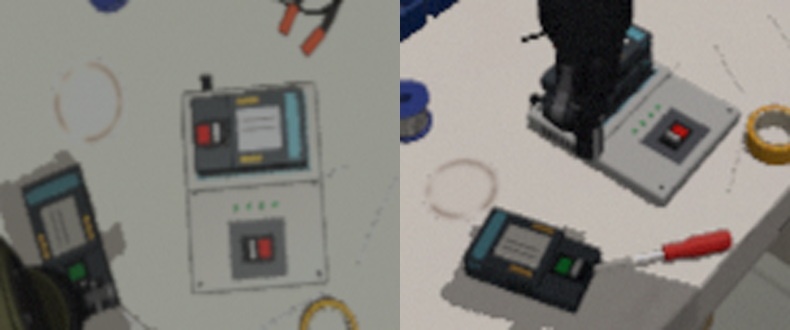

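Call:
step_arm([
  {"slide": [-0.009, 0.036, -0.9], "rot": [0.02, 0.01, 0.05], "jaw": 255},
  {"slide": [0, 0, -0.9], "rot": [0, 0, 0], "jaw": 255},
  {"slide": [0, 0, -0.9], "rot": [0, 0, 0], "jaw": 255},
  {"slide": [0, 0, -0.4], "rot": [0, 0, 0], "jaw": 255},
  {"slide": [0, 0, -0.1], "rot": [0, 0, 0], "jaw": 255},
  {"slide": [0, 0, 0], "rot": [0, 0, 0], "jaw": 255},
  {"slide": [0, 0, 0], "rot": [0, 0, 0], "jaw": 255},
  {"slide": [0, 0, 0], "rot": [0, 0, 0], "jaw": 255},
])

```text
t: 22.73
eef_pos: [0.4107, 0.1716, 0.0445]
orientation: [-0.166, 0.986, 0.0, 0.001]
contact_force: [0.1, -0.2, 0.1]
opening: -0.0002
```

```bash
python3 - <<'E'
from h import *
go(.4239,.1756,.0405,199.02)
E
```

```text
t 22.73 pos [0.4107 0.1716 0.0445] yaw -160.87 open -0.0002 F [ 0.1 -0.2  0.1] q [ 0.38  0.2  -0.87  2.14  0.2   0.88  1.29]
  slide [ 0.331  0.101 -0.1  ] rotz -0.019 tilt [-0.009  0.02  -0.   ] minrows 1
```

Call:
step_arm([
  {"slide": [0, 0, -0.1], "rot": [0, 0, 0], "jaw": 255},
  {"slide": [0.067, 0.02, 0], "rot": [0, 0, 0], "jaw": 255},
  {"slide": [0.067, 0.02, 0], "rot": [0, 0, 0], "jaw": 255},
  {"slide": [0.067, 0.02, 0], "rot": [0, 0, 0], "jaw": 255},
  {"slide": [0.067, 0.02, 0], "rot": [0, 0, 0], "jaw": 255},
  {"slide": [0.067, 0.02, 0], "rot": [0, 0, 0], "jaw": 255},
  {"slide": [0, 0, 0], "rot": [0, 0, 0], "jaw": 255},
  {"slide": [0, 0, 0], "rot": [0, 0, 0], "jaw": 255},
  {"slide": [0, 0, 0.6], "rot": [0, 0, 0], "jaw": 255},
  {"slide": [0.27, 0.1, 0.7], "rot": [0, 0, 0], "jaw": 0},
  {"slide": [0.45, 0.15, 0.5], "rot": [0, 0, 0], "jaw": 0},
  {"slide": [0.45, 0.153, 0], "rot": [0, 0, 0], "jaw": 0},
  {"slide": [0, 0, 0], "rot": [0, 0, 0], "jaw": 0},
  {"slide": [0, 0, 0], "rot": [0, 0, 0], "jaw": 0},
  {"slide": [0, 0, 0], "rot": [0, 0, 0], "jaw": 0},
])

```text
t: 23.98
eef_pos: [0.4681, 0.1913, 0.1102]
orientation: [-0.167, 0.986, 0.0, -0.001]
contact_force: [-0.3, -0.4, -1.0]
opening: 0.0724
```

```bash
python3 - <<'E'
from h import *
for n in("scene","top"): print(n,windows(n,r.camera(n)[0],.4329,.1787,.017,.018))
go(.4707,.1917,.0275,199.02)
E
```

```text
scene green 11 red 1250
top green 0 red 1087
t 24.08 pos [0.468  0.1911 0.1102] yaw -160.78 open 0.0846 F [ 0.   0.3 -0.4] q [ 0.36  0.24 -0.87  1.94  0.21  1.05  1.3 ]
  slide [ 0.068  0.015 -2.068] rotz -0.034 tilt [ 0.003 -0.026  0.   ] minrows 2
```

Call:
step_arm([
  {"slide": [0.04, 0.01, -0.3], "rot": [0, 0, -0.03], "jaw": 0},
  {"slide": [0, 0, -0.8], "rot": [0, 0, 0], "jaw": 0},
  {"slide": [0, 0, -0.6], "rot": [0, 0, 0], "jaw": 0},
  {"slide": [0, 0, -0.36], "rot": [0, 0, 0], "jaw": 0},
  {"slide": [0, 0, 0], "rot": [0, 0, 0], "jaw": 0},
  {"slide": [0, 0, 0], "rot": [0, 0, 0], "jaw": 0},
  {"slide": [0, 0, 0], "rot": [0, 0, 0], "jaw": 0},
])

```text
t: 24.67
eef_pos: [0.4711, 0.1922, 0.0291]
orientation: [-0.165, 0.986, 0.0, -0.0]
contact_force: [-0.6, 0.6, 0.1]
opening: 0.0857
```

```bash
python3 - <<'E'
from h import *
go(.4707,.1917,.0275,199.02)
E
```

```text
t 24.67 pos [0.4711 0.1922 0.0291] yaw -160.96 open 0.0857 F [-0.6  0.6  0.1] q [ 0.28  0.37 -0.81  2.    0.34  0.91  1.19]
  slide [-0.011 -0.013 -0.039] rotz -0.003 tilt [-0.009 -0.002 -0.   ] minrows 1
```

Call:
step_arm([
  {"slide": [-0.011, -0.013, -0.04], "rot": [0, 0, 0], "jaw": 0},
  {"slide": [0, 0, 0], "rot": [0, 0, 0], "jaw": 150},
  {"slide": [0, 0, 0], "rot": [0, 0, 0], "jaw": 150},
  {"slide": [0, 0, 0], "rot": [0, 0, 0], "jaw": 150},
  {"slide": [0, 0, 0], "rot": [0, 0, 0], "jaw": 150},
  {"slide": [0, 0, 0], "rot": [0, 0, 0], "jaw": 150},
  {"slide": [0, 0, 0], "rot": [0, 0, 0], "jaw": 150},
])

```text
t: 25.25
eef_pos: [0.4711, 0.1915, 0.0282]
orientation: [-0.165, 0.986, 0.0, 0.0]
contact_force: [-1.9, -0.1, 5.3]
opening: 0.0623
```

Call:
step_arm([
  {"slide": [0, 0, 0.2], "rot": [0, 0, 0], "jaw": 150},
  {"slide": [0, 0, 0.5], "rot": [0, 0, 0], "jaw": 150},
  {"slide": [0, 0, 0.8], "rot": [0, 0, 0], "jaw": 150},
  {"slide": [0, 0, 0.9], "rot": [0, 0, 0], "jaw": 150},
  {"slide": [0, 0, 0.9], "rot": [0, 0, 0], "jaw": 150},
  {"slide": [0, 0, 0.2], "rot": [0, 0, 0], "jaw": 150},
  {"slide": [0, 0, 0], "rot": [0, 0, 0], "jaw": 150},
])

```text
t: 25.83
eef_pos: [0.472, 0.1919, 0.1697]
orientation: [-0.165, 0.986, -0.0, 0.003]
contact_force: [1.2, 0.4, -6.3]
opening: 0.0623
```

```bash
python3 - <<'E'
from h import *
go(.5562,-.0057,.12,93.07)
E
```

```text
t 25.83 pos [0.472  0.1919 0.1697] yaw -161.0 open 0.0623 F [ 1.2  0.4 -6.3] q [ 0.4   0.16 -0.9   1.88  0.14  1.16  1.36]
  slide [ 2.106 -4.939 -1.243] rotz -17.655 tilt [ 0.047 -0.006  0.   ] minrows 18
```

Call:
step_arm([
  {"slide": [0.117, -0.274, 0], "rot": [0, 0, -0.98], "jaw": 150},
  {"slide": [0.117, -0.274, 0], "rot": [0, 0, -0.98], "jaw": 150},
  {"slide": [0.117, -0.274, 0], "rot": [0, 0, -0.98], "jaw": 150},
  {"slide": [0.117, -0.274, 0], "rot": [0, 0, -0.98], "jaw": 150},
  {"slide": [0.117, -0.274, 0], "rot": [0, 0, -0.98], "jaw": 150},
  {"slide": [0.117, -0.274, 0], "rot": [0, 0, -0.98], "jaw": 150},
  {"slide": [0.117, -0.274, 0], "rot": [0, 0, -0.98], "jaw": 150},
  {"slide": [0.117, -0.274, 0], "rot": [0, 0, -0.98], "jaw": 150},
  {"slide": [0.117, -0.274, 0], "rot": [0, 0, -0.98], "jaw": 150},
  {"slide": [0.117, -0.274, 0], "rot": [0, 0, -0.98], "jaw": 150},
  {"slide": [0.117, -0.274, 0], "rot": [0, 0, -0.98], "jaw": 150},
  {"slide": [0.117, -0.274, 0], "rot": [0, 0, -0.98], "jaw": 150},
  {"slide": [0.117, -0.274, 0], "rot": [0, 0, -0.98], "jaw": 150},
  {"slide": [0.117, -0.274, 0], "rot": [0, 0, -0.98], "jaw": 150},
  {"slide": [0.117, -0.274, 0], "rot": [0, 0, -0.98], "jaw": 150},
  {"slide": [0.117, -0.274, -0.3], "rot": [0, 0, -0.98], "jaw": 150},
  {"slide": [0.117, -0.274, -0.4], "rot": [0, 0, -0.98], "jaw": 150},
  {"slide": [0.117, -0.274, -0.4], "rot": [0, 0, -0.98], "jaw": 150},
  {"slide": [0, 0, -0.3], "rot": [0, 0, 0], "jaw": 150},
  {"slide": [0, 0, 0], "rot": [0, 0, 0], "jaw": 150},
])

```text
t: 27.5
eef_pos: [0.5507, -0.0065, 0.1057]
orientation: [0.687, 0.727, -0.003, -0.004]
contact_force: [-0.1, 0.2, -5.7]
opening: 0.062
```

Call:
step_arm([
  {"slide": [0, 0, 0], "rot": [0, 0, 0], "jaw": 150},
  {"slide": [0, 0, 0], "rot": [0, 0, 0], "jaw": 150},
  {"slide": [0, 0, 0], "rot": [0, 0, 0], "jaw": 150},
])

```text
t: 27.75
eef_pos: [0.555, -0.0048, 0.1118]
orientation: [0.686, 0.727, 0.001, 0.0]
contact_force: [0.3, 0.5, -5.3]
opening: 0.0626
```

```bash
python3 - <<'E'
from h import *
go(.5562,-.0057,.0982,93.07)
E
```

```text
t 27.75 pos [ 0.555  -0.0048  0.1118] yaw 93.33 open 0.0626 F [ 0.3  0.5 -5.3] q [ 0.44  0.28 -0.55  1.84  0.16  1.06 -0.11]
  slide [ 0.029 -0.022 -0.34 ] rotz -0.043 tilt [-0.009  0.02   0.   ] minrows 1
```

Call:
step_arm([
  {"slide": [0.029, -0.022, -0.2], "rot": [0, 0, -0.043], "jaw": 150},
  {"slide": [0, 0, -0.14], "rot": [0, 0, 0], "jaw": 150},
  {"slide": [0, 0, 0], "rot": [0, 0, 0], "jaw": 150},
  {"slide": [0, 0, 0], "rot": [0, 0, 0], "jaw": 150},
  {"slide": [0, 0, 0], "rot": [0, 0, 0], "jaw": 150},
  {"slide": [0, 0, 0], "rot": [0, 0, 0], "jaw": 150},
])

```text
t: 28.25
eef_pos: [0.5558, -0.0068, 0.0975]
orientation: [0.689, 0.725, 0.001, 0.0]
contact_force: [1.0, -0.7, -5.2]
opening: 0.0623
```

```bash
python3 - <<'E'
from h import *
im=r.camera("scene")[0]
go(.5562,-.0057,.0962,93.07)
cv2.imwrite("pics/l7.png",cv2.resize(im[170:280,250:390],None,fx=4,fy=4,interpolation=cv2.INTER_CUBIC))
E
```

```text
t 28.3 pos [ 0.5558 -0.0069  0.0975] yaw 92.92 open 0.0622 F [-0.8 -0.1 -6. ] q [ 0.44  0.3  -0.54  1.85  0.18  1.04 -0.12]
  slide [ 0.009  0.029 -0.032] rotz 0.025 tilt [-0.007  0.008  0.   ] minrows 1
```

View pics/l7.png

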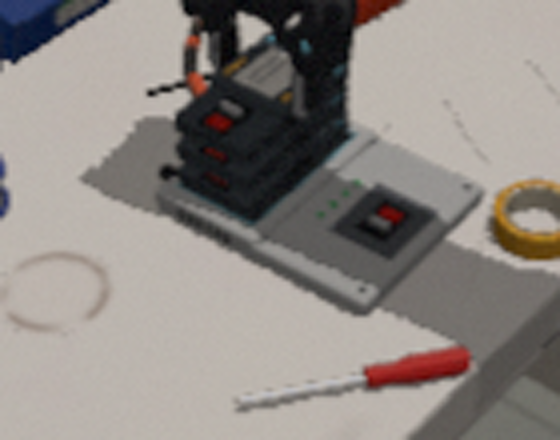

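Call:
step_arm([
  {"slide": [0.009, 0.029, -0.05], "rot": [0, 0, 0.025], "jaw": 150},
  {"slide": [0, 0, 0], "rot": [0, 0, 0], "jaw": 150},
  {"slide": [0, 0, 0], "rot": [0, 0, 0], "jaw": 150},
  {"slide": [0, 0, 0], "rot": [0, 0, 0], "jaw": 40},
  {"slide": [0, 0, 0], "rot": [0, 0, 0], "jaw": 0},
  {"slide": [0, 0, 0], "rot": [0, 0, 0], "jaw": 0},
  {"slide": [0, 0, 0], "rot": [0, 0, 0], "jaw": 0},
  {"slide": [0, 0, 0.3], "rot": [0, 0, 0], "jaw": 0},
  {"slide": [0, 0, 0.7], "rot": [0, 0, 0], "jaw": 0},
  {"slide": [0, 0, 0.9], "rot": [0, 0, 0], "jaw": 0},
  {"slide": [0, 0, 0.4], "rot": [0, 0, 0], "jaw": 0},
])

```text
t: 29.22
eef_pos: [0.5581, -0.0051, 0.1924]
orientation: [0.688, 0.726, 0.003, 0.002]
contact_force: [1.4, 0.6, 0.9]
opening: 0.0855
```

Call:
step_arm([
  {"slide": [-0.108, 0.788, 0], "rot": [0, 0, 0.885], "jaw": 255},
  {"slide": [-0.108, 0.788, 0], "rot": [0, 0, 0.885], "jaw": 255},
  {"slide": [-0.108, 0.788, 0], "rot": [0, 0, 0.885], "jaw": 255},
  {"slide": [-0.108, 0.788, 0], "rot": [0, 0, 0.885], "jaw": 255},
  {"slide": [-0.108, 0.788, 0], "rot": [0, 0, 0.885], "jaw": 255},
  {"slide": [-0.108, 0.788, 0], "rot": [0, 0, 0.885], "jaw": 255},
  {"slide": [-0.108, 0.788, 0], "rot": [0, 0, 0.885], "jaw": 255},
  {"slide": [-0.108, 0.788, 0], "rot": [0, 0, 0.885], "jaw": 255},
  {"slide": [-0.108, 0.788, 0], "rot": [0, 0, 0.885], "jaw": 255},
  {"slide": [-0.108, 0.788, 0], "rot": [0, 0, 0.885], "jaw": 255},
  {"slide": [-0.108, 0.788, 0], "rot": [0, 0, 0.885], "jaw": 255},
  {"slide": [-0.108, 0.788, 0], "rot": [0, 0, 0.885], "jaw": 255},
  {"slide": [-0.108, 0.788, 0], "rot": [0, 0, 0.885], "jaw": 255},
  {"slide": [0, 0, 0], "rot": [0, 0, 0], "jaw": 255},
  {"slide": [0, 0, 0], "rot": [0, 0, 0], "jaw": 255},
])

```text
t: 30.47
eef_pos: [0.4985, 0.4068, 0.1882]
orientation: [0.154, 0.988, 0.001, -0.001]
contact_force: [0.0, -0.5, -0.8]
opening: 0.0002
```

```bash
python3 - <<'E'
from h import *
ims=look("","l8")
for n in ims: print(n,windows(n,ims[n],.5613-.038,.3839+.0124,.017,.018))
go(.5000,.4039,.041,161.9)
z=.092
t=ortho("top",ims["top"],.5562,-.0057,z,.2,.15); t=t.copy()
c=(ims["scene"][160:270,250:390])
s=cv2.resize(c,(382,300),interpolation=cv2.INTER_CUBIC)
# overlay ideal top-face outline
a=PAD[2]-np.pi/2; P=boxpts(*PAD[:2],a)[:,:2]; px=np.array([((PAD[1]+.1-y)/.0005,(PAD[0]+.075-x)/.0005) for x,y in P]); cv2.polylines(t,[cv2.convexHull(px.astype(np.int32))],True,(0,0,255),1)
cv2.imwrite("pics/l8.png",np.hstack([t,s]))
m=cv2.resize(ims["top"][150:260,145:220],None,fx=3,fy=3); 
E
```

```text
charger: {'top': 'green 0 red 942', 'scene': 'green 0 red 1108'}
top green 1014 red 0
scene green 980 red 0
t 30.57 pos [0.5006 0.4033 0.1877] yaw 162.02 open -0.0001 F [-0.5 -0.2  0.9] q [-0.06  0.48 -0.87  1.53  0.38  1.3   0.28]
  slide [-0.015  0.014 -3.669] rotz -0.02 tilt [-0.002  0.002 -0.   ] minrows 4
```

View pics/l8.png

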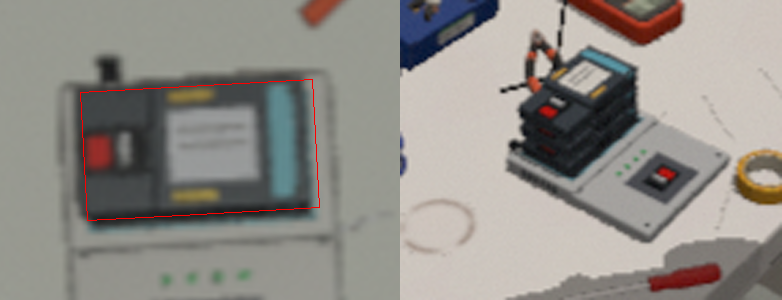

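The pile is upright and square, within about 2 mm of the ideal outline. Pack A hasn't moved and is still ON, so its switch is next.

Call:
step_arm([
  {"slide": [-0.015, 0.014, -0.9], "rot": [0, 0, -0.02], "jaw": 255},
  {"slide": [0, 0, -0.9], "rot": [0, 0, 0], "jaw": 255},
  {"slide": [0, 0, -0.9], "rot": [0, 0, 0], "jaw": 255},
  {"slide": [0, 0, -0.6], "rot": [0, 0, 0], "jaw": 255},
  {"slide": [0, 0, -0.3], "rot": [0, 0, 0], "jaw": 255},
  {"slide": [0, 0, 0], "rot": [0, 0, 0], "jaw": 255},
  {"slide": [0, 0, 0], "rot": [0, 0, 0], "jaw": 255},
  {"slide": [0, 0, 0], "rot": [0, 0, 0], "jaw": 255},
  {"slide": [0, 0, 0], "rot": [0, 0, 0], "jaw": 255},
])

```text
t: 31.32
eef_pos: [0.5005, 0.4053, 0.0455]
orientation: [0.157, 0.988, 0.002, 0.001]
contact_force: [0.5, 0.6, 0.6]
opening: 0.0001
```

```bash
python3 - <<'E'
from h import *
go(.5143,.3993,.0405,161.9)
E
```

```text
t 31.32 pos [0.5005 0.4053 0.0455] yaw 161.95 open 0.0001 F [0.5 0.6 0.6] q [-0.12  0.62 -0.8   1.65  0.49  1.08  0.19]
  slide [ 0.345 -0.151 -0.125] rotz -0.008 tilt [-0.026  0.021 -0.   ] minrows 1
```

Call:
step_arm([
  {"slide": [0, -0.02, -0.12], "rot": [-0.03, 0.02, 0], "jaw": 255},
  {"slide": [0.069, -0.026, 0], "rot": [0, 0, 0], "jaw": 255},
  {"slide": [0.069, -0.026, 0], "rot": [0, 0, 0], "jaw": 255},
  {"slide": [0.069, -0.026, 0], "rot": [0, 0, 0], "jaw": 255},
  {"slide": [0.069, -0.026, 0], "rot": [0, 0, 0], "jaw": 255},
  {"slide": [0.069, -0.026, 0], "rot": [0, 0, 0], "jaw": 255},
  {"slide": [0, 0, 0], "rot": [0, 0, 0], "jaw": 255},
  {"slide": [0, 0, 0], "rot": [0, 0, 0], "jaw": 255},
  {"slide": [0, 0, 0.6], "rot": [0, 0, 0], "jaw": 255},
  {"slide": [0.276, -0.085, 0.7], "rot": [0, 0, 0], "jaw": 0},
  {"slide": [0.45, -0.15, 0.5], "rot": [0, 0, 0], "jaw": 0},
  {"slide": [0.45, -0.15, 0], "rot": [0, 0, 0], "jaw": 0},
  {"slide": [0, 0, 0], "rot": [0, 0, 0], "jaw": 0},
  {"slide": [0, 0, 0], "rot": [0, 0, 0], "jaw": 0},
  {"slide": [0, 0, 0], "rot": [0, 0, 0], "jaw": 0},
])

```text
t: 32.57
eef_pos: [0.5598, 0.3824, 0.1094]
orientation: [0.157, 0.988, -0.002, -0.002]
contact_force: [-0.6, 0.2, -0.2]
opening: 0.0725
```

```bash
python3 - <<'E'
from h import *
for n in("scene","top"): print(n,windows(n,r.camera(n)[0],.5613-.038,.3839+.0124,.017,.018))
go(.5613,.3841,.0275,161.9)
E
```

```text
scene green 0 red 1166
top green 0 red 0
t 32.67 pos [0.5589 0.3834 0.1097] yaw 162.06 open 0.0847 F [-0.7 -0.3  0. ] q [-0.07  0.62 -0.81  1.51  0.46  1.22  0.32]
  slide [ 0.059  0.017 -2.054] rotz -0.027 tilt [ 0.028 -0.039 -0.   ] minrows 2
```

Call:
step_arm([
  {"slide": [0.03, 0.01, -0.3], "rot": [0, 0, -0.027], "jaw": 0},
  {"slide": [0, 0, -0.8], "rot": [0, 0, 0], "jaw": 0},
  {"slide": [0, 0, -0.6], "rot": [0, 0, 0], "jaw": 0},
  {"slide": [0, 0, -0.35], "rot": [0, 0, 0], "jaw": 0},
  {"slide": [0, 0, 0], "rot": [0, 0, 0], "jaw": 0},
  {"slide": [0, 0, 0], "rot": [0, 0, 0], "jaw": 0},
  {"slide": [0, 0, 0], "rot": [0, 0, 0], "jaw": 0},
])

```text
t: 33.25
eef_pos: [0.5618, 0.3847, 0.0298]
orientation: [0.158, 0.987, -0.0, -0.001]
contact_force: [-0.1, 0.4, 0.7]
opening: 0.0851
```

```bash
python3 - <<'E'
from h import *
go(.5613,.3841,.0275,161.9)
E
```

```text
t 33.25 pos [0.5618 0.3847 0.0298] yaw 161.84 open 0.0851 F [-0.1  0.4  0.7] q [-0.1   0.7  -0.76  1.56  0.52  1.1   0.27]
  slide [-0.014 -0.014 -0.058] rotz 0.01 tilt [ 0.007 -0.012 -0.   ] minrows 1
```

Call:
step_arm([
  {"slide": [-0.014, -0.014, -0.058], "rot": [0, 0, 0], "jaw": 0},
  {"slide": [0, 0, 0], "rot": [0, 0, 0], "jaw": 150},
  {"slide": [0, 0, 0], "rot": [0, 0, 0], "jaw": 150},
  {"slide": [0, 0, 0], "rot": [0, 0, 0], "jaw": 150},
  {"slide": [0, 0, 0], "rot": [0, 0, 0], "jaw": 150},
  {"slide": [0, 0, 0], "rot": [0, 0, 0], "jaw": 150},
  {"slide": [0, 0, 0], "rot": [0, 0, 0], "jaw": 150},
])

```text
t: 33.83
eef_pos: [0.5615, 0.3833, 0.0278]
orientation: [0.158, 0.987, -0.001, -0.0]
contact_force: [-0.6, -2.0, 7.3]
opening: 0.0621
```

Call:
step_arm([
  {"slide": [0, 0, 0.2], "rot": [0, 0, 0], "jaw": 150},
  {"slide": [0, 0, 0.5], "rot": [0, 0, 0], "jaw": 150},
  {"slide": [0, 0, 0.8], "rot": [0, 0, 0], "jaw": 150},
  {"slide": [0, 0, 0.9], "rot": [0, 0, 0], "jaw": 150},
  {"slide": [0, 0, 0.9], "rot": [0, 0, 0], "jaw": 150},
  {"slide": [0, 0, 0.7], "rot": [0, 0, 0], "jaw": 150},
  {"slide": [0, 0, 0], "rot": [0, 0, 0], "jaw": 150},
])

```text
t: 34.42
eef_pos: [0.5627, 0.3855, 0.1931]
orientation: [0.158, 0.987, 0.002, 0.002]
contact_force: [0.0, 1.0, -4.6]
opening: 0.0625
```

```bash
python3 - <<'E'
from h import *
go(.5562,-.0057,.15,93.07)
E
```

```text
t 34.42 pos [0.5627 0.3855 0.1931] yaw 161.82 open 0.0625 F [ 0.   1.  -4.6] q [-0.05  0.55 -0.84  1.42  0.41  1.34  0.35]
  slide [-0.163 -9.78  -1.077] rotz -11.458 tilt [ 0.037  0.053 -0.   ] minrows 12
```

Call:
step_arm([
  {"slide": [-0.011, -0.652, 0], "rot": [0, 0, -0.764], "jaw": 150},
  {"slide": [-0.011, -0.652, 0], "rot": [0, 0, -0.764], "jaw": 150},
  {"slide": [-0.011, -0.652, 0], "rot": [0, 0, -0.764], "jaw": 150},
  {"slide": [-0.011, -0.652, 0], "rot": [0, 0, -0.764], "jaw": 150},
  {"slide": [-0.011, -0.652, 0], "rot": [0, 0, -0.764], "jaw": 150},
  {"slide": [-0.011, -0.652, 0], "rot": [0, 0, -0.764], "jaw": 150},
  {"slide": [-0.011, -0.652, 0], "rot": [0, 0, -0.764], "jaw": 150},
  {"slide": [-0.011, -0.652, 0], "rot": [0, 0, -0.764], "jaw": 150},
  {"slide": [-0.011, -0.652, 0], "rot": [0, 0, -0.764], "jaw": 150},
  {"slide": [-0.011, -0.652, 0], "rot": [0, 0, -0.764], "jaw": 150},
  {"slide": [-0.011, -0.652, 0], "rot": [0, 0, -0.764], "jaw": 150},
  {"slide": [-0.011, -0.652, 0], "rot": [0, 0, -0.764], "jaw": 150},
  {"slide": [-0.011, -0.652, 0], "rot": [0, 0, -0.764], "jaw": 150},
  {"slide": [-0.011, -0.652, -0.3], "rot": [0, 0, -0.764], "jaw": 150},
  {"slide": [-0.011, -0.652, -0.4], "rot": [0, 0, -0.764], "jaw": 150},
  {"slide": [0, 0, -0.35], "rot": [0, 0, 0], "jaw": 150},
  {"slide": [0, 0, 0], "rot": [0, 0, 0], "jaw": 150},
  {"slide": [0, 0, 0], "rot": [0, 0, 0], "jaw": 150},
  {"slide": [0, 0, 0], "rot": [0, 0, 0], "jaw": 150},
  {"slide": [0, 0, 0], "rot": [0, 0, 0], "jaw": 150},
])

```text
t: 36.08
eef_pos: [0.5547, -0.0066, 0.1448]
orientation: [0.687, 0.727, 0.0, -0.001]
contact_force: [-0.4, -0.0, -5.5]
opening: 0.062
```

```bash
python3 - <<'E'
from h import *
im=r.camera("scene")[0]
go(.5562,-.0057,.124,93.07)
cv2.imwrite("pics/l9.png",cv2.resize(im[150:260,250:390],None,fx=4,fy=4,interpolation=cv2.INTER_CUBIC))
E
```

```text
t 36.13 pos [ 0.5548 -0.0068  0.145 ] yaw 93.18 open 0.0621 F [ 0.1 -0.7 -6.1] q [ 0.47  0.25 -0.57  1.81  0.14  1.13 -0.09]
  slide [ 0.035  0.027 -0.526] rotz -0.019 tilt [-0.018 -0.015 -0.   ] minrows 1
```

View pics/l9.png

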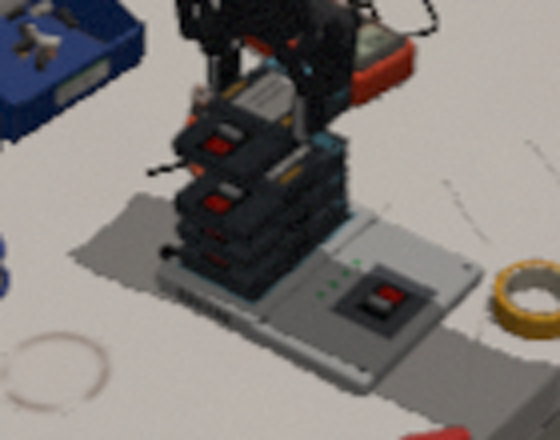

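The fourth pack is above the pile, level and red. Lowering it.

Call:
step_arm([
  {"slide": [0.03, 0.02, -0.3], "rot": [0, 0, -0.019], "jaw": 150},
  {"slide": [0, 0, -0.18], "rot": [0, 0, 0], "jaw": 150},
  {"slide": [0, 0, -0.04], "rot": [0, 0, 0], "jaw": 150},
  {"slide": [0, 0, 0], "rot": [0, 0, 0], "jaw": 150},
  {"slide": [0, 0, 0], "rot": [0, 0, 0], "jaw": 150},
  {"slide": [0, 0, 0], "rot": [0, 0, 0], "jaw": 150},
  {"slide": [0, 0, 0], "rot": [0, 0, 0], "jaw": 150},
])

```text
t: 36.72
eef_pos: [0.5558, -0.0073, 0.1238]
orientation: [0.689, 0.725, -0.0, -0.001]
contact_force: [0.1, 0.5, -6.5]
opening: 0.0625
```

```bash
python3 - <<'E'
from h import *
go(.5562,-.0057,.1198,93.07)
E
```

```text
t 36.72 pos [ 0.5558 -0.0073  0.1238] yaw 92.94 open 0.0625 F [ 0.1  0.5 -6.5] q [ 0.46  0.27 -0.56  1.82  0.16  1.09 -0.11]
  slide [ 0.01   0.041 -0.1  ] rotz 0.022 tilt [-0.015 -0.022 -0.   ] minrows 1
```

Call:
step_arm([
  {"slide": [0.01, 0.03, -0.06], "rot": [0, 0, 0.022], "jaw": 150},
  {"slide": [0, 0, -0.05], "rot": [0, 0, 0], "jaw": 150},
  {"slide": [0, 0, 0], "rot": [0, 0, 0], "jaw": 150},
  {"slide": [0, 0, 0], "rot": [0, 0, 0], "jaw": 150},
  {"slide": [0, 0, 0], "rot": [0, 0, 0], "jaw": 150},
  {"slide": [0, 0, 0], "rot": [0, 0, 0], "jaw": 40},
  {"slide": [0, 0, 0], "rot": [0, 0, 0], "jaw": 0},
  {"slide": [0, 0, 0], "rot": [0, 0, 0], "jaw": 0},
  {"slide": [0, 0, 0], "rot": [0, 0, 0], "jaw": 0},
  {"slide": [0, 0, 0.3], "rot": [0, 0, 0], "jaw": 0},
  {"slide": [0, 0, 0.7], "rot": [0, 0, 0], "jaw": 0},
  {"slide": [0, 0, 0.9], "rot": [0, 0, 0], "jaw": 0},
  {"slide": [0, 0, 0.6], "rot": [0, 0, 0], "jaw": 0},
  {"slide": [-0.6, 0.5, 0], "rot": [0, 0, 0], "jaw": 255},
  {"slide": [-0.6, 0.7, 0], "rot": [0, 0, 0], "jaw": 255},
  {"slide": [-0.6, 0.7, 0], "rot": [0, 0, 0], "jaw": 255},
  {"slide": [-0.6, 0.7, 0], "rot": [0, 0, 0], "jaw": 255},
  {"slide": [-0.1, 0.7, 0], "rot": [0, 0, 0], "jaw": 255},
  {"slide": [0, 0.7, 0], "rot": [0, 0, 0], "jaw": 255},
  {"slide": [0, 0, 0], "rot": [0, 0, 0], "jaw": 255},
])

```text
t: 38.38
eef_pos: [0.4548, 0.1604, 0.2209]
orientation: [0.685, 0.729, 0.002, -0.001]
contact_force: [-0.2, 0.8, 0.4]
opening: 0.0009
```

```bash
python3 - <<'E'
from h import *
ims=look("","l10")
go(.4554,.0147,.12,93.07)
t=ortho("top",ims["top"],.5562,-.0057,.116,.2,.15).copy()
a=PAD[2]-np.pi/2; P=boxpts(*PAD[:2],a)[:,:2]; px=np.array([((PAD[1]+.1-y)/.0005,(PAD[0]+.075-x)/.0005) for x,y in P]); cv2.polylines(t,[cv2.convexHull(px.astype(np.int32))],True,(0,0,255),1)
s=cv2.resize(ims["scene"][140:250,250:390],(382,300),interpolation=cv2.INTER_CUBIC)
cv2.imwrite("pics/l10.png",np.hstack([t,s]))
E
```

```text
charger: {'top': 'green 0 red 945', 'scene': 'green 8 red 1117'}
t 38.48 pos [0.4559 0.155  0.2201] yaw 93.26 open -0.0001 F [ 0.5 -0.7 -0.3] q [ 0.35  0.01 -0.73  1.88  0.01  1.26 -0.32]
  slide [-0.012 -3.509 -2.502] rotz -0.031 tilt [-0.013 -0.014 -0.   ] minrows 5
```

View pics/l10.png

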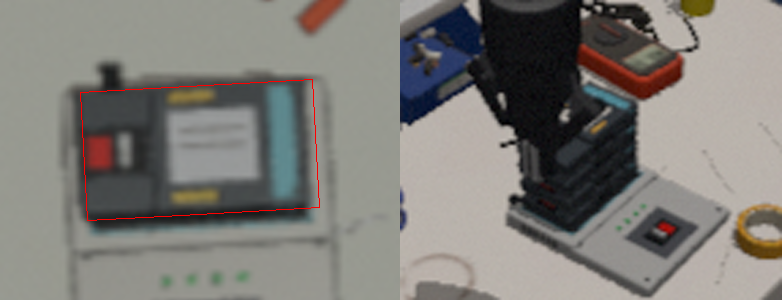

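The four-pack pile is square and within about 2–3 mm of the outline along its length. Now switching the charger on.

Call:
step_arm([
  {"slide": [-0.012, -0.7, 0], "rot": [0, 0, -0.031], "jaw": 255},
  {"slide": [0, -0.8, -0.2], "rot": [0, 0, 0], "jaw": 255},
  {"slide": [0, -0.8, -0.4], "rot": [0, 0, 0], "jaw": 255},
  {"slide": [0, -0.7, -0.6], "rot": [0, 0, 0], "jaw": 255},
  {"slide": [0, -0.5, -0.8], "rot": [0, 0, 0], "jaw": 255},
  {"slide": [0, 0, -0.5], "rot": [0, 0, 0], "jaw": 255},
  {"slide": [0, 0, 0], "rot": [0, 0, 0], "jaw": 255},
  {"slide": [0, 0, 0], "rot": [0, 0, 0], "jaw": 255},
  {"slide": [0, 0, 0], "rot": [0, 0, 0], "jaw": 255},
])

```text
t: 39.23
eef_pos: [0.4565, 0.0141, 0.1206]
orientation: [0.689, 0.725, 0.0, -0.001]
contact_force: [0.6, 0.6, 0.1]
opening: 0.0003
```

```bash
python3 - <<'E'
from h import *
go(.4554,.0147,.0405,93.07)
E
```

```text
t 39.23 pos [0.4565 0.0141 0.1206] yaw 92.9 open 0.0003 F [0.6 0.6 0.1] q [ 0.49  0.05 -0.59  2.05  0.03  1.05 -0.06]
  slide [-0.029  0.016 -2.002] rotz 0.028 tilt [-0.016 -0.008 -0.   ] minrows 2
```

Call:
step_arm([
  {"slide": [-0.029, 0.016, -0.6], "rot": [0, 0, 0.028], "jaw": 255},
  {"slide": [0, 0, -0.6], "rot": [0, 0, 0], "jaw": 255},
  {"slide": [0, 0, -0.4], "rot": [0, 0, 0], "jaw": 255},
  {"slide": [0, 0, -0.2], "rot": [0, 0, 0], "jaw": 255},
  {"slide": [0, 0, -0.1], "rot": [0, 0, 0], "jaw": 255},
  {"slide": [0, 0, 0], "rot": [0, 0, 0], "jaw": 255},
  {"slide": [0, 0, 0], "rot": [0, 0, 0], "jaw": 255},
  {"slide": [0, 0, 0], "rot": [0, 0, 0], "jaw": 255},
])

```text
t: 39.9
eef_pos: [0.4555, 0.0146, 0.0444]
orientation: [0.688, 0.726, 0.0, -0.001]
contact_force: [0.3, 0.1, -0.5]
opening: 0.0004
```

```bash
python3 - <<'E'
from h import *
go(.4565,-.0018,.0405,93.07)
E
```

```text
t 39.9 pos [0.4555 0.0146 0.0444] yaw 93.06 open 0.0004 F [ 0.3  0.1 -0.5] q [ 0.47  0.18 -0.58  2.12  0.12  0.88 -0.14]
  slide [ 0.026 -0.41  -0.097] rotz 0.001 tilt [-0.012 -0.004 -0.   ] minrows 1
```

Call:
step_arm([
  {"slide": [0, 0, -0.1], "rot": [0, 0, 0], "jaw": 255},
  {"slide": [0, 0, 0], "rot": [0, 0, 0], "jaw": 255},
  {"slide": [0.005, -0.083, 0], "rot": [0, 0, 0], "jaw": 255},
  {"slide": [0.005, -0.083, 0], "rot": [0, 0, 0], "jaw": 255},
  {"slide": [0.005, -0.083, 0], "rot": [0, 0, 0], "jaw": 255},
  {"slide": [0.005, -0.083, 0], "rot": [0, 0, 0], "jaw": 255},
  {"slide": [0.005, -0.083, 0], "rot": [0, 0, 0], "jaw": 255},
  {"slide": [0, 0, 0], "rot": [0, 0, 0], "jaw": 255},
  {"slide": [0, 0, 0], "rot": [0, 0, 0], "jaw": 255},
  {"slide": [0, 0.1, 0.3], "rot": [0, 0, 0], "jaw": 255},
  {"slide": [0, 0.1, 0.8], "rot": [0, 0, 0], "jaw": 255},
  {"slide": [0, 0.1, 0.9], "rot": [0, 0, 0], "jaw": 255},
  {"slide": [0, 0.5, 0.8], "rot": [0, 0, 0], "jaw": 255},
  {"slide": [0, 0.9, 0.3], "rot": [0, 0, 0], "jaw": 255},
  {"slide": [0, 0.9, 0], "rot": [0, 0, 0], "jaw": 255},
  {"slide": [0, 0.9, 0], "rot": [0, 0, 0], "jaw": 255},
  {"slide": [0, 0.9, 0], "rot": [0, 0, 0], "jaw": 255},
  {"slide": [0, 0.9, 0], "rot": [0, 0, 0], "jaw": 255},
  {"slide": [0, 0.9, 0], "rot": [0, 0, 0], "jaw": 255},
  {"slide": [0, 0, 0], "rot": [0, 0, 0], "jaw": 255},
])

```text
t: 41.57
eef_pos: [0.4532, 0.2545, 0.1639]
orientation: [0.684, 0.729, 0.002, -0.004]
contact_force: [-0.7, 0.6, 0.0]
opening: -0.0
```

```bash
python3 - <<'E'
from h import *
ims=look("","l11")
t=cv2.resize(ims["top"][120:270,220:420],None,fx=2,fy=2,interpolation=cv2.INTER_CUBIC)
s=cv2.resize(ims["scene"][140:290,250:450],None,fx=2,fy=2,interpolation=cv2.INTER_CUBIC)
cv2.imwrite("pics/l11.png",np.hstack([t,s]))
E
```

```text
charger: {'top': 'green 771 red 0', 'scene': 'green 1219 red 0'}
```

View pics/l11.png

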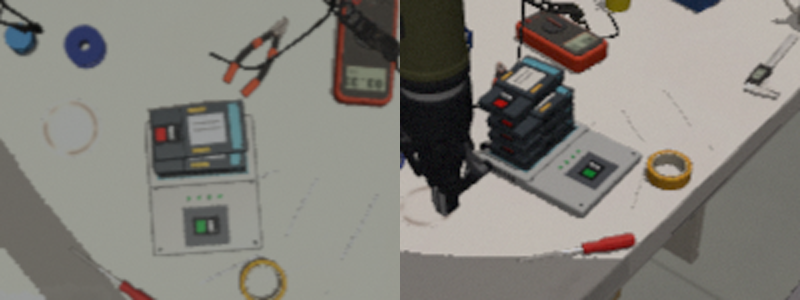

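The charger is on (green in both views), but the top pack has shifted off the pile. It now lies across the back, around (200,135) in the left picture. I'll measure the shift against the picture taken just after I placed it.

```bash
cat > ecc.py <<'E'
from h import *
def shift(ref,cur,z=.116):
    """rigid motion of the top pack between two top pictures, on plane z"""
    w,h,s=.24,.2,.0005
    A=ortho("top",ref,PAD[0],PAD[1],z,w,h,s); B=ortho("top",cur,PAD[0],PAD[1],z,w,h,s)
    mask=np.zeros(A.shape[:2],np.uint8); P=boxpts(*PAD[:2],PAD[2]-np.pi/2)[:,:2]
    px=np.array([((PAD[1]+w/2-y)/s,(PAD[0]+h/2-x)/s) for x,y in P]); cv2.fillConvexPoly(mask,cv2.convexHull(px.astype(np.int32)),255)
    g=lambda i:cv2.GaussianBlur(cv2.cvtColor(i,cv2.COLOR_BGR2GRAY),(0,0),3).astype(np.float32)
    best=(-1,None)
    for dx in range(-60,61,20):
        for dy in range(-60,61,20):
            for an in(-.15,0,.15):
                c,sn=np.cos(an),np.sin(an); cx,cy=w/2/s,h/2/s
                M=np.float32([[c,-sn,cx+dx-c*cx+sn*cy],[sn,c,cy+dy-sn*cx-c*cy]])
                try: cc,M=cv2.findTransformECC(g(A),g(B),M,cv2.MOTION_EUCLIDEAN,(3,40,1e-4),mask,1)
                except cv2.error: continue
                if cc>best[0]: best=(cc,M.copy())
    cc,M=best; cen=np.array([w/2/s,h/2/s,1]); q=M@cen; 
    print("cc",round(cc,3),"dx",round((h/2/s-q[1])*s,4),"dy",round((w/2/s-q[0])*s,4),"yaw change deg",round(-np.degrees(np.arctan2(M[1,0],M[0,0])),2))
E
python3 - <<'E'
from ecc import *
cur=cv2.imread("pics/l11_top.png"); shift(cv2.imread("pics/l10_top.png"),cur)
p,d=r.camera("top"); C=cloud("top",d); 
for x in(.53,.56,.59):
    print(x,[(y,float(np.round(np.median(C[...,2][(abs(C[...,0]-x)<.004)&(abs(C[...,1]-y)<.004)]),4))) for y in(-.05,-.03,0,.02,.045)])
go(.4577,-.0365,.041,93.07)
E
```

```text
cc 0.609 dx -0.0013 dy -0.0009 yaw change deg -0.24
0.53 [(-0.05, 0.0543), (-0.03, 0.0869), (0, 0.0901), (0.02, 0.0857), (0.045, 0.0848)]
0.56 [(-0.05, 0.117), (-0.03, 0.1168), (0, 0.1164), (0.02, 0.11), (0.045, 0.108)]
0.59 [(-0.05, 0.1156), (-0.03, 0.1178), (0, 0.1166), (0.02, 0.1111), (0.045, 0.1085)]
t 41.72 pos [0.455  0.2458 0.1627] yaw 93.12 open -0.0002 F [0.1 0.1 0. ] q [ 0.2   0.18 -0.81  1.87  0.14  1.16 -0.6 ]
  slide [ 0.069 -7.058 -3.043] rotz -0.009 tilt [-0.009 -0.035 -0.   ] minrows 8
```

```bash
cat > top4.py <<'E'
from h import *
def toprect(zmin=.102,cam="top"):
    p,d=r.camera(cam); C=cloud(cam,d); m=(C[...,2]>zmin)&(C[...,2]<.13)&(abs(C[...,0]-.57)<.12)&(abs(C[...,1])<.12)
    k,l,st,_=cv2.connectedComponentsWithStats(m.astype(np.uint8)); i=1+np.argmax(st[1:,4]); P=C[l==i]
    R=cv2.minAreaRect((P[:,:2]*1000).astype(np.float32)); print(cam,len(P),"center mm",np.round(R[0],1),"size",np.round(R[1],1),"ang",round(R[2],2),"zmed raised",np.median(P[P[:,2]>.1125][:,2]).round(4) if (P[:,2]>.1125).any() else None, "mean",P[:,:2].mean(0).round(4))
    return p,P
E
python3 - <<'E'
from top4 import *
for c in("top","scene"):
    p,P=toprect(cam=c)
    np.save(f"P_{c}.npy",P)
go(.4577,-.0365,.041,93.07)
E
```

```text
top 1225 center mm [574.9  -3.4] size [ 64.7 115.9] ang 5.7 zmed raised 0.116 mean [ 0.5744 -0.0037]
scene 741 center mm [572.   -2.7] size [ 67.1 119. ] ang 5.74 zmed raised 0.1161 mean [0.5681 0.0006]
t 41.82 pos [0.4555 0.2443 0.1628] yaw 92.94 open 0.0001 F [ 0.2 -0.4 -0.2] q [ 0.2   0.18 -0.81  1.87  0.14  1.16 -0.6 ]
  slide [ 0.054 -7.02  -3.044] rotz 0.022 tilt [-0.004 -0.031 -0.   ] minrows 8
```

The top pack is still level, but it sits at (.574,-.0035) with yaw 5.7°, so it's about 17 mm and 2.6° off. I'll switch the charger off again, put the pack back, then switch it on.

Call:
step_arm([
  {"slide": [0.006, -0.78, 0], "rot": [0, 0, 0], "jaw": 255},
  {"slide": [0.006, -0.78, 0], "rot": [0, 0, 0], "jaw": 255},
  {"slide": [0.006, -0.78, 0], "rot": [0, 0, 0], "jaw": 255},
  {"slide": [0.006, -0.78, 0], "rot": [0, 0, 0], "jaw": 255},
  {"slide": [0.006, -0.78, 0], "rot": [0, 0, 0], "jaw": 255},
  {"slide": [0.006, -0.78, 0], "rot": [0, 0, 0], "jaw": 255},
  {"slide": [0.006, -0.78, 0], "rot": [0, 0, 0], "jaw": 255},
  {"slide": [0.006, -0.78, 0], "rot": [0, 0, 0], "jaw": 255},
  {"slide": [0.006, -0.78, 0], "rot": [0, 0, 0.02], "jaw": 255},
  {"slide": [0, 0, 0], "rot": [0, 0, 0], "jaw": 255},
  {"slide": [0, 0, -0.5], "rot": [0, 0, 0], "jaw": 255},
  {"slide": [0, 0, -0.8], "rot": [0, 0, 0], "jaw": 255},
  {"slide": [0, 0, -0.8], "rot": [0, 0, 0], "jaw": 255},
  {"slide": [0, 0, -0.6], "rot": [0, 0, 0], "jaw": 255},
  {"slide": [0, 0, -0.24], "rot": [0, 0, 0], "jaw": 255},
  {"slide": [0, 0, 0], "rot": [0, 0, 0], "jaw": 255},
  {"slide": [0, 0, 0], "rot": [0, 0, 0], "jaw": 255},
  {"slide": [0, 0, 0], "rot": [0, 0, 0], "jaw": 255},
])

```text
t: 43.32
eef_pos: [0.4588, -0.0353, 0.0471]
orientation: [0.688, 0.726, 0.0, -0.0]
contact_force: [-0.8, -0.3, -0.1]
opening: 0.0
```

```bash
python3 - <<'E'
from h import *
go(.4568,-.0200,.0405,93.07)
E
```

```text
t 43.32 pos [ 0.4588 -0.0353  0.0471] yaw 93.13 open 0.0 F [-0.8 -0.3 -0.1] q [ 0.55  0.18 -0.56  2.11  0.12  0.89 -0.02]
  slide [-0.049  0.383 -0.164] rotz -0.01 tilt [-0.009 -0.001 -0.   ] minrows 1
```

Call:
step_arm([
  {"slide": [-0.04, 0, -0.16], "rot": [0, 0, 0], "jaw": 255},
  {"slide": [0, 0, 0], "rot": [0, 0, 0], "jaw": 255},
  {"slide": [0, 0.077, 0], "rot": [0, 0, 0], "jaw": 255},
  {"slide": [0, 0.077, 0], "rot": [0, 0, 0], "jaw": 255},
  {"slide": [0, 0.077, 0], "rot": [0, 0, 0], "jaw": 255},
  {"slide": [0, 0.077, 0], "rot": [0, 0, 0], "jaw": 255},
  {"slide": [0, 0.077, 0], "rot": [0, 0, 0], "jaw": 255},
  {"slide": [0, 0, 0], "rot": [0, 0, 0], "jaw": 255},
  {"slide": [0, 0, 0], "rot": [0, 0, 0], "jaw": 255},
  {"slide": [0, -0.1, 0.3], "rot": [0, 0, 0], "jaw": 255},
  {"slide": [0, -0.1, 0.8], "rot": [0, 0, 0], "jaw": 255},
  {"slide": [0, 0, 0.9], "rot": [0, 0, 0], "jaw": 0},
  {"slide": [0, 0, 0.9], "rot": [0, 0, 0], "jaw": 0},
  {"slide": [0, 0, 0.9], "rot": [0, 0, 0], "jaw": 0},
  {"slide": [0, 0, 0.3], "rot": [0, 0, 0], "jaw": 0},
  {"slide": [0, 0, 0], "rot": [0, 0, 0], "jaw": 0},
  {"slide": [0, 0, 0], "rot": [0, 0, 0], "jaw": 0},
])

```text
t: 44.73
eef_pos: [0.4561, -0.027, 0.2035]
orientation: [0.687, 0.727, 0.0, -0.001]
contact_force: [-0.1, -0.1, 0.3]
opening: 0.0723
```

```bash
python3 - <<'E'
from top4 import *
ims=look("")
toprect(cam="scene")
go(.574,-.0035,.16,95.7)
E
```

```text
charger: {'top': 'green 0 red 0', 'scene': 'green 0 red 1102'}
scene 745 center mm [572.1  -3.6] size [ 65.5 121.3] ang 4.95 zmed raised 0.1162 mean [0.5679 0.0006]
t 44.88 pos [ 0.4548 -0.0272  0.2015] yaw 93.19 open 0.0855 F [ 0.1 -0.8 -0.1] q [ 0.59 -0.04 -0.57  1.96 -0.03  1.22  0.09]
  slide [ 2.98   0.593 -1.037] rotz 0.419 tilt [-0.021 -0.056 -0.   ] minrows 4
```

Call:
step_arm([
  {"slide": [0.6, 0.12, 0], "rot": [0, 0, 0.1], "jaw": 0},
  {"slide": [0.6, 0.12, 0], "rot": [0, 0, 0.1], "jaw": 0},
  {"slide": [0.6, 0.12, 0], "rot": [0, 0, 0.1], "jaw": 0},
  {"slide": [0.6, 0.12, 0], "rot": [0, 0, 0.1], "jaw": 0},
  {"slide": [0.58, 0.11, -0.3], "rot": [0, 0, 0.02], "jaw": 0},
  {"slide": [0, 0, -0.5], "rot": [0, 0, 0], "jaw": 0},
  {"slide": [0, 0, -0.2], "rot": [0, 0, 0], "jaw": 0},
  {"slide": [0, 0, 0], "rot": [0, 0, 0], "jaw": 0},
  {"slide": [0, 0, 0], "rot": [0, 0, 0], "jaw": 0},
  {"slide": [0, 0, 0], "rot": [0, 0, 0], "jaw": 0},
  {"slide": [0, 0, 0], "rot": [0, 0, 0], "jaw": 0},
])

```text
t: 45.8
eef_pos: [0.5752, -0.0041, 0.1642]
orientation: [0.671, 0.741, -0.0, -0.001]
contact_force: [0.4, 0.5, 0.8]
opening: 0.0855
```

```bash
python3 - <<'E'
from h import *
go(.574,-.0035,.12,95.7)
E
```

```text
t 45.8 pos [ 0.5752 -0.0041  0.1642] yaw 95.68 open 0.0855 F [0.4 0.5 0.8] q [ 0.48  0.28 -0.6   1.74  0.17  1.18 -0.07]
  slide [-0.031  0.014 -1.106] rotz 0.004 tilt [-0.008 -0.012 -0.   ] minrows 2
```

Call:
step_arm([
  {"slide": [-0.02, 0.01, -0.4], "rot": [0, 0, 0], "jaw": 0},
  {"slide": [0, 0, -0.4], "rot": [0, 0, 0], "jaw": 0},
  {"slide": [0, 0, -0.25], "rot": [0, 0, 0], "jaw": 0},
  {"slide": [0, 0, 0], "rot": [0, 0, 0], "jaw": 0},
  {"slide": [0, 0, 0], "rot": [0, 0, 0], "jaw": 0},
  {"slide": [0, 0, 0], "rot": [0, 0, 0], "jaw": 0},
  {"slide": [0, 0, 0], "rot": [0, 0, 0], "jaw": 0},
])

```text
t: 46.38
eef_pos: [0.575, -0.0035, 0.1222]
orientation: [0.671, 0.741, 0.0, -0.001]
contact_force: [-0.2, 0.1, -0.1]
opening: 0.0855
```

```bash
python3 - <<'E'
from h import *
go(.574,-.0035,.1205,95.7)
E
```

```text
t 46.38 pos [ 0.575  -0.0035  0.1222] yaw 95.69 open 0.0855 F [-0.2  0.1 -0.1] q [ 0.47  0.32 -0.59  1.78  0.2   1.1  -0.09]
  slide [-0.025 -0.    -0.043] rotz 0.001 tilt [-0.012 -0.01  -0.   ] minrows 1
```

Call:
step_arm([
  {"slide": [-0.02, 0, -0.03], "rot": [0, 0, 0], "jaw": 0},
  {"slide": [0, 0, 0], "rot": [0, 0, 0], "jaw": 0},
  {"slide": [0, 0, 0], "rot": [0, 0, 0], "jaw": 150},
  {"slide": [0, 0, 0], "rot": [0, 0, 0], "jaw": 150},
  {"slide": [0, 0, 0], "rot": [0, 0, 0], "jaw": 150},
  {"slide": [0, 0, 0], "rot": [0, 0, 0], "jaw": 150},
  {"slide": [0, 0, 0], "rot": [0, 0, 0], "jaw": 150},
])

```text
t: 46.97
eef_pos: [0.5735, -0.0034, 0.1205]
orientation: [0.671, 0.741, -0.001, -0.001]
contact_force: [-3.1, 0.3, 5.2]
opening: 0.0619
```

Call:
step_arm([
  {"slide": [0, 0, 0.2], "rot": [0, 0, 0], "jaw": 150},
  {"slide": [0, 0, 0.4], "rot": [0, 0, 0], "jaw": 150},
  {"slide": [-0.2, -0.02, 0.1], "rot": [0, 0, -0.22], "jaw": 150},
  {"slide": [-0.2, -0.02, 0], "rot": [0, 0, -0.22], "jaw": 150},
  {"slide": [0, 0, 0], "rot": [0, 0, 0], "jaw": 150},
  {"slide": [0, 0, 0], "rot": [0, 0, 0], "jaw": 150},
  {"slide": [0, 0, 0], "rot": [0, 0, 0], "jaw": 150},
  {"slide": [0, 0, 0], "rot": [0, 0, 0], "jaw": 150},
  {"slide": [0, 0, 0], "rot": [0, 0, 0], "jaw": 150},
])

```text
t: 47.72
eef_pos: [0.5574, -0.0051, 0.1474]
orientation: [0.688, 0.726, -0.001, -0.002]
contact_force: [-0.1, -0.2, -6.7]
opening: 0.0622
```

```bash
python3 - <<'E'
from h import *
im=r.camera("scene")[0]
go(.5562,-.0060,.121,93.07)
cv2.imwrite("pics/l12.png",cv2.resize(im[150:260,250:390],None,fx=3,fy=3,interpolation=cv2.INTER_CUBIC))
E
```

```text
t 47.77 pos [ 0.5574 -0.005   0.1475] yaw 93.06 open 0.0621 F [-0.8  0.1 -6.4] q [ 0.49  0.26 -0.6   1.79  0.15  1.14 -0.11]
  slide [-0.03  -0.024 -0.663] rotz 0.002 tilt [-0.018 -0.032 -0.   ] minrows 1
```

View pics/l12.png

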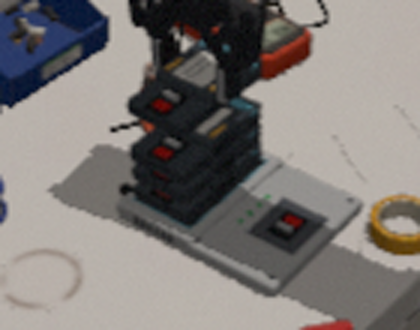

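Call:
step_arm([
  {"slide": [-0.03, -0.024, -0.35], "rot": [0, 0, 0], "jaw": 150},
  {"slide": [0, 0, -0.2], "rot": [0, 0, 0], "jaw": 150},
  {"slide": [0, 0, -0.06], "rot": [0, 0, 0], "jaw": 150},
  {"slide": [0, 0, 0], "rot": [0, 0, 0], "jaw": 150},
  {"slide": [0, 0, 0], "rot": [0, 0, 0], "jaw": 150},
  {"slide": [0, 0, 0], "rot": [0, 0, 0], "jaw": 150},
  {"slide": [0, 0, 0], "rot": [0, 0, 0], "jaw": 150},
])

```text
t: 48.35
eef_pos: [0.5567, -0.0059, 0.1241]
orientation: [0.688, 0.726, -0.0, -0.001]
contact_force: [-0.3, 0.7, -5.5]
opening: 0.0626
```

```bash
python3 - <<'E'
from h import *
go(.5562,-.0060,.1205,93.07)
E
```

```text
t 48.35 pos [ 0.5567 -0.0059  0.1241] yaw 93.07 open 0.0626 F [-0.3  0.7 -5.5] q [ 0.48  0.28 -0.59  1.82  0.17  1.1  -0.12]
  slide [-0.013 -0.002 -0.089] rotz 0.001 tilt [-0.015 -0.018 -0.   ] minrows 1
```

Call:
step_arm([
  {"slide": [-0.013, 0, -0.06], "rot": [0, 0, 0], "jaw": 150},
  {"slide": [0, 0, -0.04], "rot": [0, 0, 0], "jaw": 150},
  {"slide": [0, 0, 0], "rot": [0, 0, 0], "jaw": 150},
  {"slide": [0, 0, 0], "rot": [0, 0, 0], "jaw": 150},
  {"slide": [0, 0, 0], "rot": [0, 0, 0], "jaw": 150},
  {"slide": [0, 0, 0], "rot": [0, 0, 0], "jaw": 40},
  {"slide": [0, 0, 0], "rot": [0, 0, 0], "jaw": 0},
  {"slide": [0, 0, 0], "rot": [0, 0, 0], "jaw": 0},
  {"slide": [0, 0, 0], "rot": [0, 0, 0], "jaw": 0},
  {"slide": [0, 0, 0.3], "rot": [0, 0, 0], "jaw": 0},
  {"slide": [0, 0, 0.7], "rot": [0, 0, 0], "jaw": 0},
  {"slide": [0, 0, 0.9], "rot": [0, 0, 0], "jaw": 0},
  {"slide": [0, 0, 0.6], "rot": [0, 0, 0], "jaw": 0},
  {"slide": [-0.6, 0.5, 0], "rot": [0, 0, 0], "jaw": 255},
  {"slide": [-0.6, 0.7, 0], "rot": [0, 0, 0], "jaw": 255},
  {"slide": [-0.6, 0.7, 0], "rot": [0, 0, 0], "jaw": 255},
  {"slide": [-0.6, 0.7, 0], "rot": [0, 0, 0], "jaw": 255},
  {"slide": [-0.2, 0.7, 0], "rot": [0, 0, 0], "jaw": 255},
  {"slide": [0, 0.7, 0], "rot": [0, 0, 0], "jaw": 255},
  {"slide": [0, 0, 0], "rot": [0, 0, 0], "jaw": 255},
])

```text
t: 50.02
eef_pos: [0.4505, 0.1605, 0.2212]
orientation: [0.685, 0.729, 0.001, -0.001]
contact_force: [-0.5, -0.7, 0.2]
opening: 0.0009
```

```bash
python3 - <<'E'
from top4 import *
print("t",r.state()["t"]); toprect(); ims=look("")
go(.450,.0145,.12,93.07)
E
```

```text
t 50.0167
top 1229 center mm [558.4  -5.7] size [ 64.6 115.9] ang 2.93 zmed raised 0.116 mean [ 0.558 -0.006]
charger: {'top': 'green 0 red 945', 'scene': 'green 0 red 1129'}
t 50.17 pos [0.4519 0.1538 0.2201] yaw 93.09 open -0.0 F [ 0.1 -0.6  0.2] q [ 0.38  0.   -0.76  1.89 -0.    1.26 -0.32]
  slide [-0.049 -3.481 -2.502] rotz -0.004 tilt [-0.01 -0.02 -0.  ] minrows 5
```

The top pack is back at (.5584,-.0057), 2.9°, within 1.5 mm of the pad centre in the same camera. Switching the charger on.

Call:
step_arm([
  {"slide": [-0.04, -0.7, 0], "rot": [0, 0, 0], "jaw": 255},
  {"slide": [0, -0.8, -0.2], "rot": [0, 0, 0], "jaw": 255},
  {"slide": [0, -0.8, -0.4], "rot": [0, 0, 0], "jaw": 255},
  {"slide": [0, -0.7, -0.6], "rot": [0, 0, 0], "jaw": 255},
  {"slide": [0, -0.48, -0.8], "rot": [0, 0, 0], "jaw": 255},
  {"slide": [0, 0, -0.5], "rot": [0, 0, 0], "jaw": 255},
  {"slide": [0, 0, -0.6], "rot": [0, 0, 0], "jaw": 255},
  {"slide": [0, 0, -0.6], "rot": [0, 0, 0], "jaw": 255},
  {"slide": [0, 0, -0.4], "rot": [0, 0, 0], "jaw": 255},
  {"slide": [0, 0, -0.2], "rot": [0, 0, 0], "jaw": 255},
  {"slide": [0, 0, 0], "rot": [0, 0, 0], "jaw": 255},
  {"slide": [0, 0, 0], "rot": [0, 0, 0], "jaw": 255},
  {"slide": [0, 0, 0], "rot": [0, 0, 0], "jaw": 255},
  {"slide": [0, 0, 0], "rot": [0, 0, 0], "jaw": 255},
])

```text
t: 51.33
eef_pos: [0.4513, 0.0145, 0.0487]
orientation: [0.688, 0.726, 0.0, -0.001]
contact_force: [0.0, -0.3, -0.6]
opening: -0.0
```

```bash
python3 - <<'E'
from top4 import *
toprect(cam="scene")
go(.451,-.0018,.0405,93.07)
E
```

```text
scene 772 center mm [519.8  -6.2] size [136.8 116.8] ang 2.42 zmed raised 0.1166 mean [0.5409 0.01  ]
t 51.38 pos [0.4511 0.0146 0.0486] yaw 93.04 open 0.0002 F [ 0.8 -0.9  0.1] q [ 0.49  0.16 -0.61  2.12  0.12  0.89 -0.13]
  slide [-0.002 -0.41  -0.202] rotz 0.004 tilt [-0.01  -0.007 -0.   ] minrows 1
```

Call:
step_arm([
  {"slide": [0, 0, -0.2], "rot": [0, 0, 0], "jaw": 255},
  {"slide": [0, 0, 0], "rot": [0, 0, 0], "jaw": 255},
  {"slide": [0.004, -0.083, 0], "rot": [0, 0, 0], "jaw": 255},
  {"slide": [0.004, -0.083, 0], "rot": [0, 0, 0], "jaw": 255},
  {"slide": [0.004, -0.083, 0], "rot": [0, 0, 0], "jaw": 255},
  {"slide": [0.004, -0.083, 0], "rot": [0, 0, 0], "jaw": 255},
  {"slide": [0.004, -0.083, 0], "rot": [0, 0, 0], "jaw": 255},
  {"slide": [0, 0, 0], "rot": [0, 0, 0], "jaw": 255},
  {"slide": [0, 0, 0], "rot": [0, 0, 0], "jaw": 255},
  {"slide": [0, 0.1, 0.3], "rot": [0, 0, 0], "jaw": 255},
  {"slide": [0, 0.1, 0.8], "rot": [0, 0, 0], "jaw": 255},
  {"slide": [0, 0.1, 0.9], "rot": [0, 0, 0], "jaw": 255},
  {"slide": [0, 0, 0.9], "rot": [0, 0, 0], "jaw": 255},
  {"slide": [0, -0.5, 0.7], "rot": [0, 0, 0], "jaw": 255},
  {"slide": [0, -0.9, 0], "rot": [0, 0, 0], "jaw": 255},
  {"slide": [0, -0.9, 0], "rot": [0, 0, 0], "jaw": 255},
  {"slide": [0, -0.9, 0], "rot": [0, 0, 0], "jaw": 255},
  {"slide": [0, -0.9, 0], "rot": [0, 0, 0], "jaw": 255},
  {"slide": [0, -0.9, 0], "rot": [0, 0, 0], "jaw": 255},
  {"slide": [0, 0, 0], "rot": [0, 0, 0], "jaw": 255},
])

```text
t: 53.05
eef_pos: [0.4495, -0.1979, 0.1834]
orientation: [0.692, 0.722, -0.002, -0.001]
contact_force: [-0.5, 0.1, -0.2]
opening: -0.0003
```

```bash
python3 - <<'E'
from top4 import *
ims=look("","l13"); toprect(); toprect(cam="scene")
t=cv2.resize(ims["top"][120:270,220:420],None,fx=2,fy=2,interpolation=cv2.INTER_CUBIC)
s=cv2.resize(ims["scene"][150:250,260:393],None,fx=3,fy=3,interpolation=cv2.INTER_CUBIC)
cv2.imwrite("pics/l13.png",np.hstack([t,s]))
E
```

```text
charger: {'top': 'green 761 red 0', 'scene': 'green 1221 red 0'}
top 1224 center mm [558.7  -5.7] size [ 64.6 115.9] ang 2.72 zmed raised 0.1159 mean [ 0.5581 -0.006 ]
scene 751 center mm [554.9  -5.8] size [ 65.4 121.3] ang 3.17 zmed raised 0.1161 mean [ 0.5514 -0.0016]
```

View pics/l13.png

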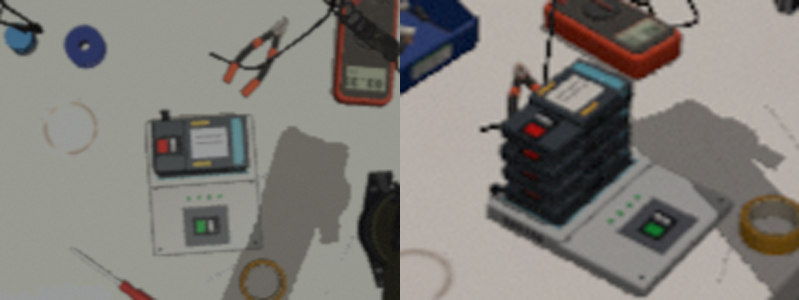

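The pile is square, with all four decks red (right picture, x≈530, y≈130–195), and the charger shows green at (655,228). Handing in.

```bash
python3 -c "
from station import r
print(r.close_job())"
```

```text
the job is handed in; nothing more can be done
None
```

All four packs are switched off and piled squarely, switch side up, on the charger's pad. The charger is on, and I handed the job in at about 53 s.

- **Order:** I switched the charger off while the pad was empty. Each pack was then switched off and stacked. I switched the charger on only after the fourth pack was placed.
- **Disturbance:** Right after that first switch-on, the top pack was about 17 mm and 2.6° off the pile. This was probably the announced knock, though I can't rule out the arm brushing it. I switched the charger off, re-gripped and re-centred that pack, then switched the charger on again. So the charger was briefly on with the top pack out of place.
- **Last checks:**
  - The charger shows green in both cameras.
  - All four packs show red in the scene view.
  - The top pack is level, and its rotation matches the pad to within about 0.5°.
  - The pack centre reads (558.7, -5.7) mm in the top camera and (554.9, -5.8) in the scene camera. The pad centre reads (557.1, -5.3) and (555.4, -6.1) in the same two. That puts the pack within 2 mm of the pad centre in each camera, although the cameras differ from each other by about 4 mm in x.
  - I judged the lower three packs only by eye after the re-grip. The third read about 2–3 mm off along its length when placed.
- **Other things on the bench:** I saw nothing moved in the pictures, but I did not measure this.

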